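# Fetch the dosing cup from under the low rack with the draw hook

### The job

The steel dosing cup has slid far back under the low wire cup rack. Draw the hook out of its grey holder (it was put in handle first), lay it down and take it again by its wooden handle, reach in with it to hook the cup from behind and drag it out into the open; keep your fingers off the cup while it is under the rack and do not tip it over. Then let go of the hook so that it lies on the worktop, and gently set the cup upright in the middle of the weighing plate of the kitchen scale nearest the robot (not the one at the back of the counter), without disturbing the tamper or the things on top of the rack.

Things in the scene. Friction and masses are not known exactly. Their poses are not given: they have to be found in the camera images.
- hook_handle (a point): Wooden handle of the draw hook: its centre, half-way up (11 mm over the worktop). The hook is a flat L, 300 mm long, 0.15 kg, lying flat. Axes: x along the shaft towards the hook end, y to the side the prong points to, z up. Handle 100 long, 18 wide, 22 high, x = -50 to +50; then a steel shaft 10 wide, 14 high, to x = +246. At the start handle and most of the shaft are inside the holder.
- hook_neck (a point): Shaft of the hook 195 mm (+x) from the handle's centre, half-way up; axes as hook_handle. Shaft here 10 wide, 4 to 18 mm above the worktop; grip from above. At the start 40 to 50 mm outside the holder. From here the prong, an upright strip 8 thick and 22 high, is at x = +47 to +55, y = -5 to +50 mm; its end lip bends back to about x = +39 and out to y = +60.
- hook_butt (a point): The rear end of the hook's handle, 50 mm behind hook_handle. Same axes.
- holder: Hook holder: fixed grey tunnel without a floor, 210 long (x), 50 wide (y), 40 mm high, inside 34 wide and 32 high. Origin at the centre of its underside on the worktop; its +x end (105 mm from the origin) is the open mouth, out of which the hook end sticks; the -x end is closed. The hook slides freely out along +x.
- rack: Low cup rack, fixed: wooden side walls, roof of steel wires, 200 deep (x), 220 wide (y), 94 mm high. Origin at the centre of its underside on the worktop, which is its floor. Open mouth on its -x side, 100 mm from the origin; inside 200 wide (y = -100 to +100), free to 80 mm above the worktop, closed at the back by a board at x = +90. A hook reaching in has its x and y along the rack's.
- cup_mid (a point): Centre of the steel dosing cup, half-way up (25 mm above its base). Round, open, 58 mm across, 50 high, about 0.12 kg, z up; slides easily. At the start it stands under the rack, 100 to 135 mm in from the mouth and 10 to 40 mm off the middle to the rack's +y side: the hook passes it on its -y side, prong pointing to +y.
- tamper: Tamper with brown wooden handle, loose, 58 mm across, 97 mm high, origin at its base centre. Leave it alone. Between the tamper's place and the scale's stands the fixed pastry case, 0.36 m high, about y = -0.11 to +0.11 and from x = 0.57 m back: carry the cup round its front.
- glass: Empty upturned glass, loose, 62 mm across, 80 mm high, standing on the rack's roof, origin at its base. Leave it alone.
- mug: Striped espresso cup, loose, 60 by 84 by 49 mm, standing on the rack's roof, origin at its base. Leave it alone.
- scale_plate (a point): Flat black kitchen scale, fixed, 130 (x) by 104 (y) by 20 mm high. This point is the centre of the top of its weighing plate (90 by 98 mm, raised 3 mm over the rest, 20 mm over the worktop); the display strip lies on the -x side. It stands either left or right of the glass pastry case, and the tamper at the other place.
There are look-alikes about, which are no part of the job. Leave any red look-alike of the part that bears scale_plate alone.

How it is judged (in metres and radians):
On the way, in this order (a step that is already met when the one before it is completed fails the run):
1. the hook is drawn wholly out of its holder (x of hook_butt in the frame of holder above 0.105 m), for 0.1 s.
2. the hook, held by its wooden handle, has dragged the cup at least 40 mm while the cup is still under the rack (distance between the grasp point and hook_handle below 0.075 m and contact force between the fingers and hook above 1 N and contact force between hook and cup above 0.05 N and distance of cup_mid from where it was at the start of the episode above 0.04 m and x of cup_mid in the frame of rack above -0.1 m).
3. the cup stands upright in the open in front of the rack, not yet touched by the fingers (x of cup_mid in the frame of rack below -0.14 m and angle between cup_mid's own z axis and vertical below 0.2 rad and height (world z) of cup_mid below 0.035 m and contact force between the fingers and cup below 0.1 N), for 0.05 s.
At the end, for the whole second after the job is handed in: The dosing cup stands upright (within 0.1 rad) and at rest on the scale's weighing plate, its centre within 22 mm (scale's x) and 26 mm (scale's y) of the plate's centre; the hook lies at rest on the worktop (handle and neck lower than 30 mm) (x of cup_mid in the frame of scale_plate between -0.022 and 0.022 m and y of cup_mid in the frame of scale_plate between -0.026 and 0.026 m and z of cup_mid in the frame of scale_plate between 0.02 and 0.03 m and angle between cup_mid's own z axis and vertical below 0.1 rad and contact force between cup and scale above 0.2 N and linear speed of each of cup, hook below 0.02 m/s and height (world z) of each of hook_handle, hook_neck below 0.03 m); the robot touches nothing.
It fails at once if the fingers touch the cup while it is under the rack (contact force between the fingers and cup above 0.3 N and x of cup_mid in the frame of rack between -0.1 and 0.1 m and y of cup_mid in the frame of rack between -0.1 and 0.1 m and height (world z) of cup_mid below 0.08 m).
It fails at once if the cup is tipped by more than 0.6 rad (angle between cup_mid's own z axis and vertical above 0.6 rad).
It fails at once if the cup is dropped onto the scale (let go and falling faster than 0.6 m/s over it) (horizontal distance between cup_mid and scale_plate below 0.08 m and contact force between the fingers and cup below 0.1 N and linear speed of cup above 0.6 m/s).
It fails at once if the tamper, the glass or the mug is moved by more than 40 mm (distance of any of tamper, glass, mug from where it was at the start of the episode above 0.04 m).
It also fails if it takes over 72 s, if anything falls off the work surface, if the arm or the gripper's body presses on something with over 40 N, if the wrist force passes 120 N, or if a joint passes its speed limit or range.

### The arm

A 6-joint arm with a two-finger parallel gripper is mounted at the origin on a cart in front of the work surface, level with it; the furniture and walls round the work are solid. World frame = base frame: x ahead of the robot, y to its left, z up, the work surface at z = 0. Lengths are in mm, angles in rad, forces in N, time in s.
With the tool pointing down it reaches from about 300 to 950 mm from the base axis. Payload 3.1 kg.
Tool frame: the origin (TCP) lies at the very end of the fingers, on their centre line; the grasp point (between the pads) lies tcp_to_grasp behind it (tcp_to_grasp is the distance from the TCP to the grasp point, in mm); y points along the fingers, z is the direction in which the jaws open and shut, and the axes are right-handed (so a half turn about y gives the same grasp; the last joint's range is limited). The gripper opens to 85 mm and grips with 20 to 120 N. Pads are 22 mm wide; open, the fingers measure 114 mm over their backs; the gripper's body (76 mm by 85 mm) begins 54 mm behind the grasp point. The pads swing forward as they close: fully open they stand 13 mm farther back than shut.
Start: joints at [1.116, 0.308, 1.634, -0, 1.2, -0.07], TCP at [234.634, 579.292, 231.272] pointing down, gripper open.
Joint ranges: [-3.06, 3.06], [-0.79, 1.96], [0.05, 2.63], [-1.19, 4.34], [0.05, 2.64], [-2.94, 2.94]. Speed limits (rad/s): [2.79, 2.79, 3.14, 3.14, 3.14, 3.14].

### API

Orientations are given as a unit quaternion [x, y, z, w].
In Python, from bench import state, get_image, close_job, tcp_to_grasp gives the robot as it stands.
- The arm moves only by the tool carry_out, never from a script. Its argument "series" is a list of rows, each a list of 7 numbers: the turn, a rotation vector about the tool's x, y, z in rad, then the shift along the tool's x, y, z in m, then the finger opening in m, from 0 to 0.0854. In form: [[rx, ry, rz, x, y, z, fingers], ...]. A call has 1 to 8 rows; each row is the pose to reach, as a shift and turn from the pose commanded when the call began, along the tool's axes at that moment; what a row does not reach only later rows make up. A row lasts 1/12 s, in which the tool goes at most 41.7 mm and 7.16 degrees, less where a joint would pass 70% of its speed; a pose out of reach is approached as far as the arm can. A call with a gripper value outside its range is refused whole. The fingers move at their own pace and stop on an object; "newtons" is the grip in N (left out, the last holds). Time passes only in rows, so rows that repeat a pose let the fingers close. It gives the time, the measured TCP pose, the force and the opening at its end, in the units of the state.
- state(): the state, without advancing time (a new reading comes with each control period).
- get_image(name): name is "side" or "top" or "wrist"; returns a dict with "color" (384x512x3 uint8, red, green, blue), "vertical_fov" (degrees; the focal length in pixels is half the picture's height over the tangent of half this angle, whatever the lens; pixels are square), "cx", "cy" (the principal point, pixels), "R" (3x3) and "t" (3): a world point X has camera coordinates R X + t; the wrist camera has in their place "T_tool_cam" (4x4, takes a point from camera to tool coordinates, whose origin is the TCP and whose axes are the tool frame's). Camera axes: x right, y down, z forward; pixel columns grow to the right and rows downward; lengths in mm; the calibration is good to about 2 mm. A picture is of the moment at which its call begins: read the wrist's pose just before it. There is no depth.
- close_job(): hands the job in, once; it reports no verdict.
The state is a dict: "t": time; "qpos": joint angles; "joint_velocities": joint speeds; "effort": joint torques, N m; "ee_pos": TCP position; "tool_rot": TCP orientation; "ft_force": force on the tool from outside, world axes, zero at the start; "ft_torque": the same for the moment, N m; "opening": finger opening in mm.
Only numpy, scipy, OpenCV 4.12 (cv2) and the standard library are available. Lean on these libraries where they do the work, as an engineer would, in place of code of your own. Each camera call takes 0.05 s, during which the arm holds its last target.

## Working session

There is one attempt and no reset: what is moved stays moved. The work goes in short steps, Python scripts to look and compute and a tool call to move; the robot and the scene stay as the last step left them, time stands still between calls to the robot, and variables do not carry over. Pictures are saved under pics/ and viewed, and the job is handed in when it is done.

Besides the shell and the picture viewer there is one more tool, called after "Call:" by a JSON object that holds its "fn" and its "kwargs". carry_out: Moves the arm, as the interface text tells. Its arguments: {"type":"object","properties":{"series":{"type":"array"},"newtons":{"type":"number"}},"required":["series"]}

```bash
mkdir -p pics; ls
python3 - <<'E'
from bench import *
import cv2,json
print(state()); print(tcp_to_grasp)
for n in ["side","top","wrist"]:
    d=get_image(n); cv2.imwrite(f"pics/{n}0.png",d["color"][:,:,::-1])
    print(n,{k:(v.tolist() if hasattr(v,'tolist') else v) for k,v in d.items() if k!="color"})
E
```

```text
pics
{'t': 0.0, 'qpos': array([ 1.11628118e+00,  3.09049810e-01,  1.63519268e+00, -1.24090978e-05,
        1.19969309e+00, -6.96960199e-02]), 'joint_velocities': array([-0.00091171, -0.00071249, -0.00113573, -0.0021381 , -0.00023865,
       -0.00051725]), 'effort': array([-5.19313580e-04, -4.15247941e+01, -2.76666337e+01, -3.01771775e-05,
        1.01049623e-02,  1.51633765e-05]), 'ee_pos': array([234.28251515, 578.53670104, 230.01625522]), 'tool_rot': array([ 0.694859  , -0.1354252 ,  0.13500382, -0.69325677]), 'ft_force': array([-0.43985091, -0.44612358, -0.13668742]), 'ft_torque': array([ 0.00437918, -0.00357471, -0.03320189]), 'opening': 85.6546168563074}
18.700000000000003
side {'vertical_fov': 46.978276196004465, 'cx': 253.34194668854266, 'cy': 190.49827442003297, 'R': [[-0.9766842079953849, -0.2141453941746497, 0.015156121080658782], [-0.11669461833972662, 0.47031594664090476, -0.8747486932747114], [0.18019523829161865, -0.8561218724510277, -0.4843397728949928]], 't': [551.9156311249966, 109.04848349832932, 1382.1932264579145]}
top {'vertical_fov': 56.156183683508345, 'cx': 255.10526196671512, 'cy': 184.3171910988659, 'R': [[0.011236691814409358, -0.9999234093524718, -0.005187695634566816], [-0.9965883777583785, -0.010774692784352745, -0.08182610410086857], [0.08176394115984964, 0.006089451890912438, -0.9966331203114197]], 't': [47.758989621416944, 563.4030429713353, 1325.7488529418113]}
wrist {'vertical_fov': 68.15950684278577, 'cx': 254.59240211182376, 'cy': 187.45849138012298, 'T_tool_cam': [[0.0005084559960970432, 0.9605437702572843, 0.2781284000105348, -71.51653074352664], [-0.0007413163714208553, -0.27812799748495654, 0.960543735321325, -142.74592866395884], [0.9999995959611865, -0.00069457535802245, 0.0005706509743543798, 0.22822679466460993], [0.0, 0.0, 0.0, 1.0]]}
```

View pics/side0.png

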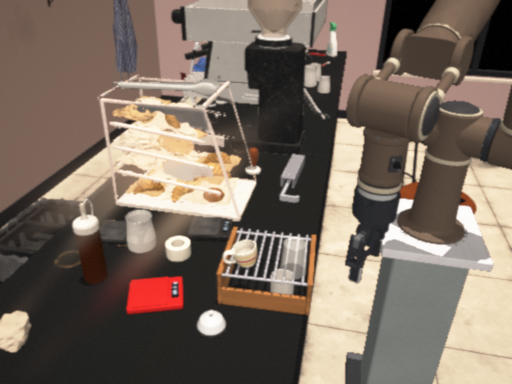

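View pics/top0.png

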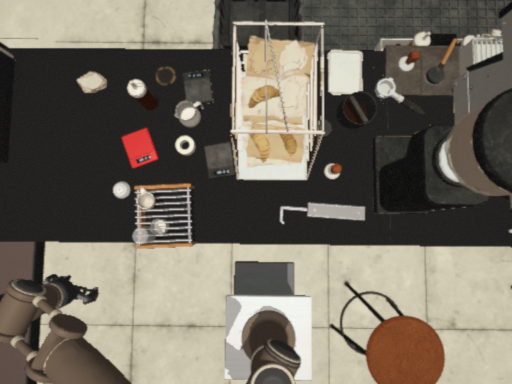

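View pics/wrist0.png

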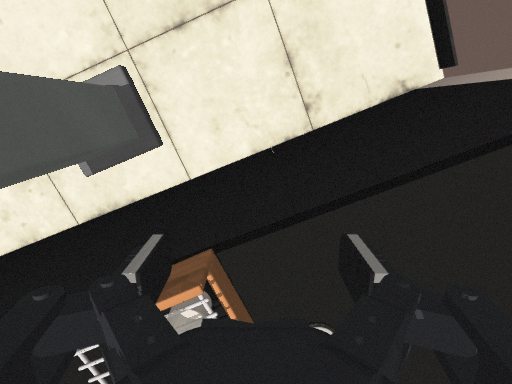

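The top view shows the grey holder with hook at (325,212), hook end to the left; the rack at (164,216) with its mouth on the right side, cup inside near (158,228). Scale candidates: black (220,160), black at the back (198,87), red (140,147). The nearest black one, (220,160), fits. The tamper is at (333,170). Next I'll enlarge and measure.

```bash
cat > h.py <<'E'
import numpy as np,cv2
from scipy.spatial.transform import Rotation as Ro
from bench import state,get_image,tcp_to_grasp
def cam(d,st=None):
    f=d["color"].shape[0]/2/np.tan(np.radians(d["vertical_fov"]/2))
    if "R" in d: R=np.array(d["R"]);t=np.array(d["t"])
    else:
        T=np.array(d["T_tool_cam"]);Rt=Ro.from_quat(st["tool_rot"]).as_matrix()
        Rwc=Rt@T[:3,:3];c=Rt@T[:3,3]+st["ee_pos"];R=Rwc.T;t=-R@c
    return f,d["cx"],d["cy"],R,t
def ray(c,u,v,z):
    f,cx,cy,R,t=c
    d=R.T@np.array([(u-cx)/f,(v-cy)/f,1]);o=-R.T@t
    return o+d*(z-o[2])/d[2]
def proj(c,X):
    f,cx,cy,R,t=c
    p=R@np.array(X,float)+t
    return np.array([f*p[0]/p[2]+cx,f*p[1]/p[2]+cy])
def crop(d,x0,y0,x1,y1,s,name):
    im=d["color"][y0:y1,x0:x1,::-1]
    cv2.imwrite("pics/"+name,cv2.resize(im,None,fx=s,fy=s,interpolation=cv2.INTER_CUBIC))
def grasp_move(st,dX,R2=None):
    "world shift (mm) -> tool-frame shift (m)"
    Rt=Ro.from_quat(st["tool_rot"]).as_matrix();return Rt.T@np.array(dX)/1000
E
python3 - <<'E'
from h import *
d=get_image("top");c=cam(d)
crop(d,260,190,380,230,6,"t_hook.png");crop(d,110,170,250,260,5,"t_rack.png");
crop(d,170,60,250,190,4,"t_scale.png")
for n,u,v,z in [("holder TL",308,203,40),("holder BR",365,220,40),("scale",220,160,20),("rack l",135,216,94),("rack r",192,216,94),("tamper",333,170,97)]:
    print(n,ray(c,u,v,z).round())
s=get_image("side");crop(s,180,140,340,330,4,"s_rack.png")
print(Ro.from_quat(state()["tool_rot"]).as_matrix().round(3))
E
```

```text
holder TL [ 495. -142.   40.]
holder BR [ 435. -350.   40.]
scale [654. 188.  20.]
rack l [440. 476.  94.]
rack r [442. 275.  94.]
tamper [ 611. -222.   97.]
[[ 0.927 -0.     0.375]
 [-0.375 -0.001  0.927]
 [-0.    -1.    -0.001]]
```

View pics/t_hook.png

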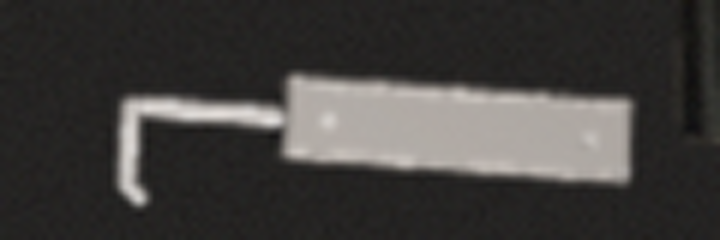

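View pics/t_rack.png

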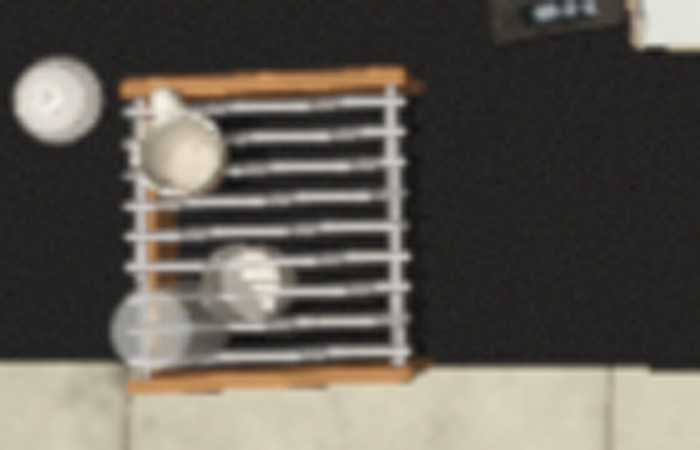

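View pics/t_scale.png

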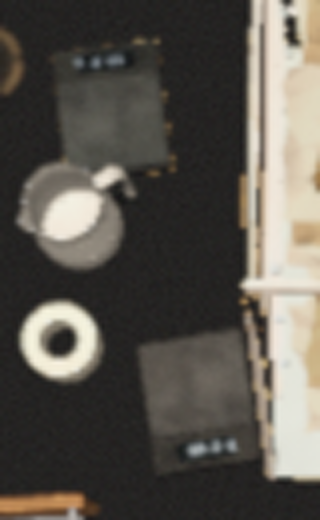

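View pics/s_rack.png

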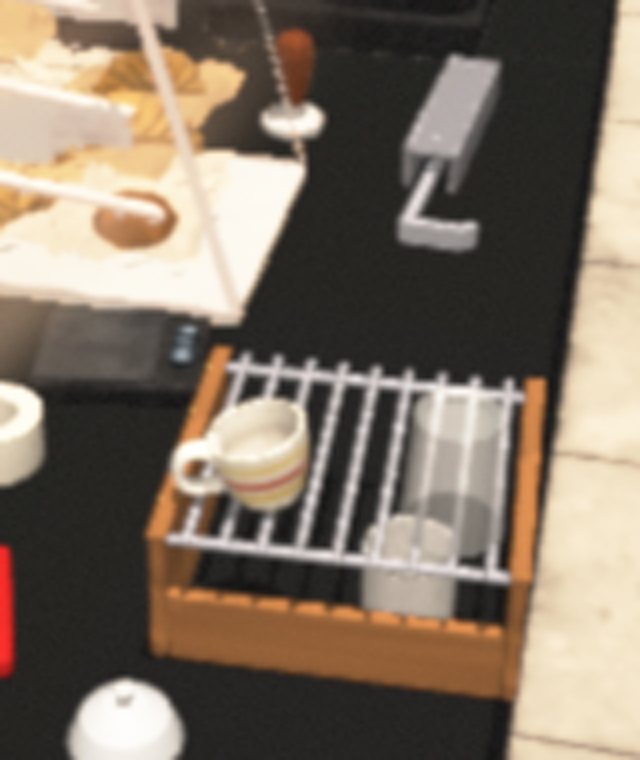

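Run:
```python
from h import *
d=get_image("top");c=cam(d);im=d["color"]
s=get_image("side");cs=cam(s)
print("cam",-c[3].T@c[4],-cs[3].T@cs[4])
g=im.min(2)
m=np.zeros_like(g);m[195:228,270:372]=(g[195:228,270:372]>90)
n,l,st,ce=cv2.connectedComponentsWithStats(m);i=1+st[1:,4].argmax()
ys,xs=np.where(l==i)
# holder: columns with wide extent
for a in range(xs.min(),xs.max()+1,3):
    k=ys[xs==a];print(a,k.min(),k.max(),end=' | ')
print()
hx=(xs>=309)
rect=cv2.minAreaRect(np.c_[xs[hx],ys[hx]].astype(np.float32));print(rect)
for p in cv2.boxPoints(rect):print(p,ray(c,*p,40).round(1))
# shaft
for a in range(283,307,4):
    col=g[200:225,a].astype(float);w=np.clip(col-60,0,None);v=200+(w*np.arange(25)).sum()/w.sum();print(a,v.round(2),ray(c,a,v,18).round(1))
# rack roof wires / walls corners: crop5 px
for n_,X,Y in [("tl",120,90),("tr",405,77),("bl",130,385),("br",415,378)]:
    print(n_,ray(c,110+X/5-.4,170+Y/5-.4,94).round(1))
for n_,X,Y in [("tl",150,650-300),("tr",1,1)]:pass
# cup
for z in(50,):print("cup",ray(c,110+244/5-.4,170+281/5-.4,z).round(1))
print("cup side rim",ray(cs,180+412/4,140+535/4,50).round(1))
# scale corners (crop4, off 170,60)
P=[ray(c,170+X/4-.4,60+Y/4-.4,18)for X,Y in[(137,345),(238,330),(262,460),(157,474)]]
print("scale",np.round(P,1).tolist(),np.mean(P,0))
```

```text
cam [ 452.54582037   45.75274257 1367.6340512 ] [ 302.70801442 1250.22880276  756.47627171]
280 207 221 | 283 206 223 | 286 206 209 | 289 206 209 | 292 207 210 | 295 207 210 | 298 207 210 | 301 207 210 | 304 207 211 | 307 208 215 | 310 202 216 | 313 203 216 | 316 203 216 | 319 203 216 | 322 203 217 | 325 204 217 | 328 204 217 | 331 204 217 | 334 204 217 | 337 204 218 | 340 205 218 | 343 205 218 | 346 205 218 | 349 205 219 | 352 206 219 | 355 206 219 | 358 206 219 | 361 206 219 | 364 207 219 | 
((336.46044921875, 211.0341033935547), (56.10554504394531, 14.183364868164062), 4.236394882202148)
[307.96045 216.0341 ] [ 446.7 -141.5   40. ]
[309.00818 201.88948] [ 498.7 -145.4   40. ]
[364.96045 206.0341 ] [ 485.7 -351.    40. ]
[363.91272 220.17873] [ 433.9 -346.4   40. ]
283 214.14 [452.6 -51.5  18. ]
287 207.53 [477.4 -66.3  18. ]
291 208.07 [475.6 -81.3  18. ]
295 208.35 [474.7 -96.2  18. ]
299 208.45 [ 474.5 -111.2   18. ]
303 208.93 [ 472.9 -126.1   18. ]
tl [540.7 485.2  94. ]
tr [552.1 282.7  94. ]
bl [333.4 470.1  94. ]
br [340.6 270.2  94. ]
cup [405.2 404.5  50. ]
cup side rim [403.7 398.   50. ]
scale [[707.8, 250.3, 18.0], [723.2, 154.6, 18.0], [599.2, 129.9, 18.0], [584.9, 228.7, 18.0]] [653.77104818 190.8759228   18.        ]
```

```bash
cat > go.py <<'E'
import sys
from h import *
# go.py X Y Z yaw : row (rx,ry,rz,x,y,z) from measured pose to TCP target, tool down, z yaw
def row(X,Y,Z,yaw,st=None):
    st=st or state();R=Ro.from_quat(st["tool_rot"]).as_matrix()
    z=np.array([np.cos(yaw),np.sin(yaw),0]);y=np.array([0,0,-1.]);x=np.cross(y,z)
    Rt=np.c_[x,y,z];rv=Ro.from_matrix(R.T@Rt).as_rotvec()
    sh=R.T@(np.array([X,Y,Z])-st["ee_pos"])/1000
    return np.r_[rv,sh]
if __name__=="__main__":
    st=state();print("t",round(st["t"],2),"ee",st["ee_pos"].round(1),"F",st["ft_force"].round(1),"op",round(st["opening"],1))
    a=list(map(float,sys.argv[1:]))
    for i in range(0,len(a),4):print(np.round(row(*a[i:i+4],st),4).tolist())
E
python3 go.py 474.5 -99 150 -0.063
python3 - <<'E'
from h import *
d=get_image("top");c=cam(d)
for pts in [[(130,113),(405,100)],[(130,268),(405,256)],[(130,207),(405,194)],[(140,362),(405,354)]]:
    a,b=[ray(c,110+X/5-.4,170+Y/5-.4,91) for X,Y in pts];v=a-b;print(np.arctan2(-v[0],v[1]))
E
```

```text
t 0.35 ee [234.6 579.1 231. ] F [0.5 0.  0.1] op 85.6
[0.0005, 1.249, 0.0003, 0.4769, 0.0813, -0.5384]
0.05821595456637875
0.054717465057295585
0.0582848264183374
0.041498240751120255
```

Call:
{"fn": "carry_out", "kwargs": {"series": [[0,1.249,0,0.477,0,-0.538,0.05],[0,1.249,0,0.477,0,-0.538,0.05],[0,1.249,0,0.477,0,-0.538,0.05],[0,1.249,0,0.477,0,-0.538,0.05],[0,1.249,0,0.477,0,-0.538,0.05],[0,1.249,0,0.477,0,-0.538,0.05],[0,1.249,0,0.477,0,-0.538,0.05],[0,1.249,0,0.477,0,-0.538,0.05]], "newtons": 40}}

```text
t: 1.07
ee_pos: [346.2, 263.4, 231.6]
tool_rot: [-0.543, 0.453, -0.453, 0.543]
ft_force: [1.2, 0.2, 0.1]
opening: 49.9
```

```bash
python3 go.py 474.5 -99 100 -0.063
```

```text
t 1.07 ee [346.2 263.4 231.6] F [1.2 0.2 0.1] op 49.9
[-0.001, 0.2436, -0.0004, 0.3795, 0.1316, 0.061]
```

Call:
{"fn": "carry_out", "kwargs": {"series": [[0,0.24,0,0.375,0.13,0.061,0.05],[0,0.24,0,0.375,0.13,0.061,0.05],[0,0.24,0,0.375,0.13,0.061,0.05],[0,0.24,0,0.375,0.13,0.061,0.05],[0,0.24,0,0.375,0.13,0.061,0.05],[0,0.24,0,0.375,0.13,0.061,0.05],[0,0.24,0,0.375,0.13,0.061,0.05],[0,0.24,0,0.375,0.13,0.061,0.05]]}}

```text
t: 1.73
ee_pos: [453.9, -33.5, 123.2]
tool_rot: [0.486, -0.513, 0.514, -0.487]
ft_force: [2.0, -0.2, -0.2]
opening: 49.9
```

Call:
{"fn": "carry_out", "kwargs": {"series": [[0,0,0,0.03,0,0,0.05],[0,0,0,0.03,0,0,0.05],[0,0,0,0.03,0,0,0.05]]}}

```text
t: 1.98
ee_pos: [451.7, -62.7, 123.3]
tool_rot: [-0.485, 0.514, -0.514, 0.485]
ft_force: [0.0, 0.2, 0.7]
opening: 50.1
```

```bash
python3 go.py 474.5 -99 4 -0.063
python3 - <<'E'
from h import *
st=state();d=get_image("wrist");cv2.imwrite("pics/w1.png",d["color"][:,:,::-1])
c=cam(d,st);print(proj(c,[474.5,-99,11]))
E
```

```text
t 1.98 ee [451.7 -62.7 123.3] F [0.  0.2 0.7] op 50.1
[0.0003, 0.005, -0.0004, 0.0349, 0.1192, 0.0249]
[281.1568158 219.6758016]
```

View pics/w1.png

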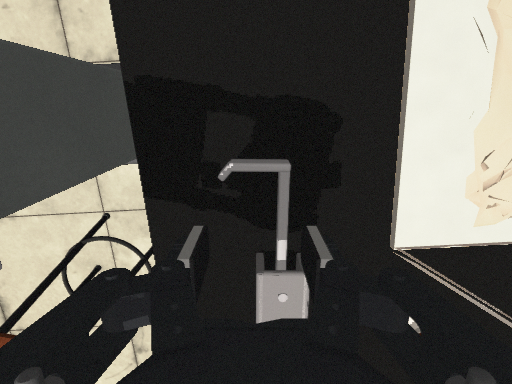

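The wrist view shows the shaft at about (283,220), prong tip at (222,178); my predicted neck (281,220) lies on the shaft. Descending.

Call:
{"fn": "carry_out", "kwargs": {"series": [[0,0.005,0,0.035,0.06,0.026,0.05],[0,0.005,0,0.035,0.09,0.026,0.05],[0,0.005,0,0.035,0.119,0.026,0.05],[0,0.005,0,0.035,0.119,0.026,0.05],[0,0.005,0,0.035,0.119,0.026,0.05]]}}

```text
t: 2.45
ee_pos: [472.1, -95.4, 1.6]
tool_rot: [-0.487, 0.517, -0.511, 0.484]
ft_force: [-0.7, -0.2, -0.0]
opening: 50.1
```

Call:
{"fn": "carry_out", "kwargs": {"series": [[0,0,0,0,0,0,0.0],[0,0,0,0,0,0,0.0],[0,0,0,0,0,0,0.0],[0,0,0,0,0,0,0.0],[0,0,0,0,0,0,0.0]], "newtons": 40}}

```text
t: 2.87
ee_pos: [478.2, -97.8, 7.6]
tool_rot: [0.483, -0.513, 0.516, -0.486]
ft_force: [-0.2, 1.8, 7.2]
opening: 8.7
```

```bash
python3 go.py 488 121 8 -0.063
python3 - <<'E'
from h import *
st=state();d=get_image("wrist");cv2.imwrite("pics/w2.png",d["color"][:,:,::-1])
E
```

```text
t 2.87 ee [478.2 -97.8   7.6] F [-0.2  1.8  7.2] op 8.7
[-0.0056, 0.0028, 0.0004, -0.219, -0.0006, -0.0034]
```

View pics/w2.png

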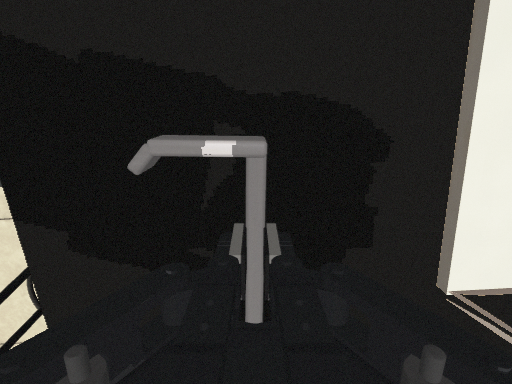

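Call:
{"fn": "carry_out", "kwargs": {"series": [[0,0,0,-0.02,-0.003,0,0],[0,0,0,-0.05,-0.003,0,0],[0,0,0,-0.08,-0.003,0,0],[0,0,0,-0.11,-0.003,0,0],[0,0,0,-0.14,-0.003,0,0],[0,0,0,-0.17,-0.003,0,0],[0,0,0,-0.2,-0.003,0,0],[0,0,0,-0.225,-0.003,0,0]]}}

```text
t: 3.58
ee_pos: [490.1, 129.1, 9.4]
tool_rot: [0.484, -0.514, 0.515, -0.486]
ft_force: [-0.0, -0.4, -1.2]
opening: 8.8
```

Call:
{"fn": "carry_out", "kwargs": {"series": [[0,0,0,0,0,0,0],[0,0,0,0,0,0,0],[0,0,0,0,0,0,0]]}}

```text
t: 3.83
ee_pos: [489.6, 126.9, 8.5]
tool_rot: [0.485, -0.514, 0.515, -0.486]
ft_force: [-0.4, -0.0, -1.8]
opening: 8.7
```

```bash
python3 go.py 488 121 8 -0.063
python3 - <<'E'
from h import *
d=get_image("top");crop(d,190,150,380,250,4,"t3.png")
E
```

```text
t 3.83 ee [489.6 126.9   8.5] F [-0.4 -0.  -1.8] op 8.7
[-0.002, 0.0049, -0.0002, 0.006, 0.0005, -0.0012]
```

View pics/t3.png

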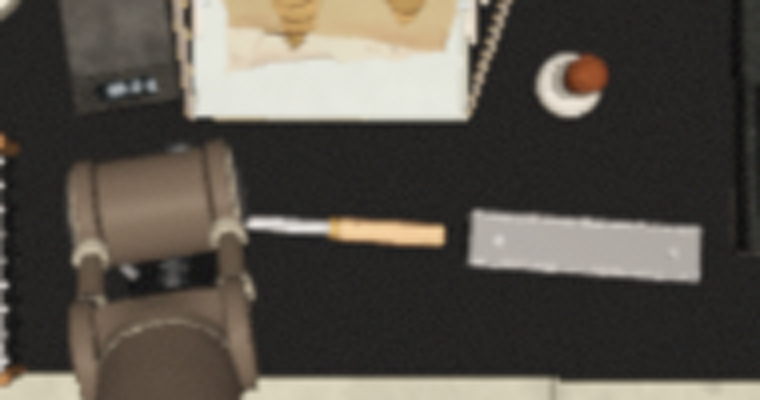

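Call:
{"fn": "carry_out", "kwargs": {"series": [[0,0,0,0,0.002,0,0.05],[0,0,0,0,0.002,0,0.05],[0,0,0,0,0.002,0,0.05],[0,0,0,0,0.002,0,0.05],[0,0,0,0,-0.03,0,0.05],[0,0,0,0,-0.07,0,0.05],[0,0,0,0,-0.08,0,0.05]]}}

```text
t: 4.47
ee_pos: [492.7, 127.1, 91.9]
tool_rot: [0.483, -0.513, 0.516, -0.487]
ft_force: [1.7, 0.9, 0.1]
opening: 50.1
```

```bash
python3 go.py 477 -83 60 -0.063
python3 - <<'E'
from h import *
d=get_image("top");c=cam(d)
hsv=cv2.cvtColor(d["color"],cv2.COLOR_RGB2HSV)
m=np.zeros(hsv.shape[:2],np.uint8);sub=hsv[195:225,255:310];m[195:225,255:310]=((sub[...,1]>70)&(sub[...,2]>120))
ys,xs=np.where(m);print(len(xs));r=cv2.minAreaRect(np.c_[xs,ys].astype(np.float32));print(r,ray(c,*r[0],22).round(1))
crop(d,190,150,380,250,4,"t4.png")
E
```

```text
t 4.47 ee [492.7 127.1  91.9] F [1.7 0.9 0.1] op 50.1
[-0.0077, 0.0034, -0.0017, 0.2108, 0.0315, -0.0034]
152
((286.1015319824219, 207.57867431640625), (28.07133674621582, 5.414775371551514), 4.085616588592529) [477.1 -62.6  22. ]
```

View pics/t4.png

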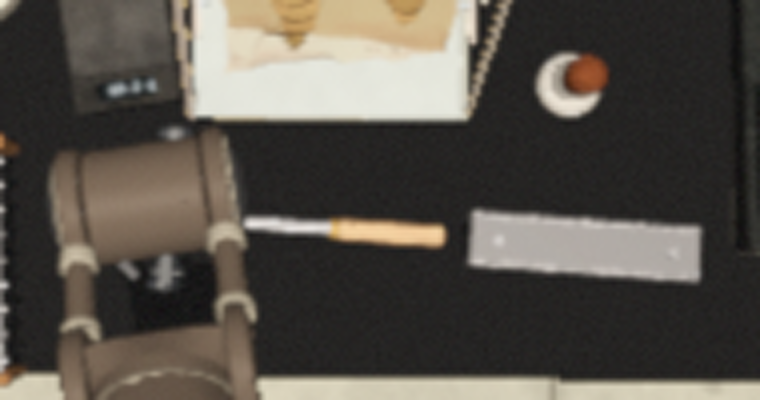

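Call:
{"fn": "carry_out", "kwargs": {"series": [[0,0,0,0.04,0,-0.003,0.05],[0,0,0,0.08,0,-0.003,0.05],[0,0,0,0.12,0,-0.003,0.05],[0,0,0,0.16,0,-0.003,0.05],[0,0,0,0.2,0,-0.003,0.05],[0,0,0,0.206,0.03,-0.003,0.05],[0,0,0,0.206,0.04,-0.003,0.05],[0,0,0,0.206,0.04,-0.003,0.05]]}}

```text
t: 5.18
ee_pos: [469.9, -78.4, 43.9]
tool_rot: [-0.486, 0.518, -0.513, 0.483]
ft_force: [-0.7, 1.6, -1.1]
opening: 49.6
```

```bash
python3 go.py 476 -78 5 -0.063;python3 - <<'E'
from h import *
st=state();d=get_image("wrist");cv2.imwrite("pics/w5.png",d["color"][:,:,::-1])
E
```

```text
t 5.18 ee [469.9 -78.4  43.9] F [-0.7  1.6 -1.1] op 49.6
[0.0083, 0.0015, -0.0019, -0.0007, 0.0389, 0.0064]
```

View pics/w5.png

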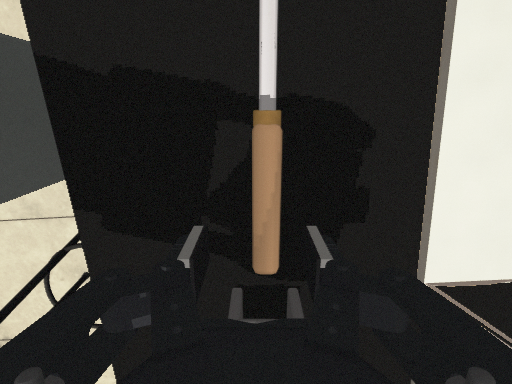

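Run:
```python
from h import *
st=state();d=get_image("wrist");c=cam(d,st)
for X in [[477,-78,22],[477,-63,22],[474,-113,11],[480,-13,11]]:print(X,proj(c,X).round())
for p in [(265,270),(267,110)]:print(ray(c,*p,18))
```

```text
[477, -78, 22] [265. 222.]
[477, -63, 22] [264. 200.]
[474, -113, 11] [263. 263.]
[480, -13, 11] [264. 116.]
[ 475.07063642 -114.53857028   18.        ]
[481.49536554  -9.77670936  18.        ]
```

Call:
{"fn": "carry_out", "kwargs": {"series": [[0,0,0,0,0.02,0.007,0.05],[0,0,0,0,0.038,0.007,0.05],[0,0,0,0,0.038,0.007,0.05],[0,0,0,0,0.038,0.007,0.0],[0,0,0,0,0.038,0.007,0.0],[0,0,0,0,0.038,0.007,0.0],[0,0,0,0,0.038,0.007,0.0],[0,0,0,0,0.038,0.007,0.0]], "newtons": 60}}

```text
t: 5.95
ee_pos: [481.9, -78.8, 10.8]
tool_rot: [0.485, -0.514, 0.515, -0.486]
ft_force: [-0.0, 2.2, 6.0]
opening: 15.8
```

```bash
python3 - <<'E'
from h import *
st=state();print(st["ee_pos"],st["ft_force"],st["opening"])
yaw=0.053
rx=np.array([-np.sin(yaw),np.cos(yaw)]);ry=np.array([-np.cos(yaw),-np.sin(yaw)])
O=np.array([441.7,377])
def W(x,y):return O+x*rx+y*ry
print("cup rack",(np.array([404.5,401])-O)@np.c_[rx,ry])
# grip is at -13..-15 rel handle centre; shaft y_s=-72
for px in (-190,-100,86):   # inner face of prong at rack x = px
    print(px,W(px-242-15,-72))
E
python3 go.py 520 50 10 0.053
```

```text
[481.93199524 -78.83884819  10.77333297] [-0.04937233  2.15247482  6.0072391 ] 15.769083624035927
cup rack [25.93697698 35.87636025]
-190 [537.27880989 -65.55812172]
-100 [532.51104273  24.31550287]
86 [522.65765727 210.05432701]
t 5.95 ee [481.9 -78.8  10.8] F [-0.   2.2  6. ] op 15.8
[-0.0022, -0.1119, 0.0001, -0.1309, 0.0008, 0.0304]
```

```bash
python3 go.py  505 -50 13 -0.063  503 24 13 -0.063  494 188 13 -0.063
python3 - <<'E'
from h import *
d=get_image("top");c=cam(d)
print(ray(c,270,180,0),ray(c,192,245,0))
E
```

```text
t 5.95 ee [481.9 -78.8  10.8] F [-0.   2.2  6. ] op 15.8
[-0.0022, 0.0041, -0.0001, -0.0301, -0.0022, 0.0213]
[-0.0022, 0.0041, -0.0001, -0.1039, -0.0022, 0.015]
[-0.0022, 0.0041, -0.0001, -0.2671, -0.0022, -0.0037]
[581.88844509  -2.5358298    0.        ] [333.01179673 289.05419086   0.        ]
```

Call:
{"fn": "carry_out", "kwargs": {"series": [[0,0,0,0,-0.008,0,0.0],[0,0,0,-0.01,-0.008,0.008,0],[0,0,0,-0.02,-0.008,0.016,0],[0,0,0,-0.03,-0.008,0.021,0],[0,0,0,-0.03,-0.008,0.021,0],[0,0,0,-0.03,-0.008,0.021,0]]}}

```text
t: 6.5
ee_pos: [503.9, -49.4, 17.1]
tool_rot: [-0.486, 0.514, -0.514, 0.485]
ft_force: [-0.0, 0.6, -0.5]
opening: 16.1
```

```bash
python3 go.py  503 24 13 -0.063  494 188 13 -0.063
python3 - <<'E'
from h import *
d=get_image("top");crop(d,100,150,330,260,3,"t6.png")
st=state();d=get_image("wrist");cv2.imwrite("pics/w6.png",d["color"][:,:,::-1])
d=get_image("side");crop(d,180,100,340,330,3,"s6.png")
E
```

```text
t 6.5 ee [503.9 -49.4  17.1] F [-0.   0.6 -0.5] op 16.1
[0.0005, 0.0062, 0.0001, -0.0732, 0.0041, -0.005]
[0.0005, 0.0062, 0.0001, -0.2365, 0.0041, -0.0233]
```

View pics/t6.png

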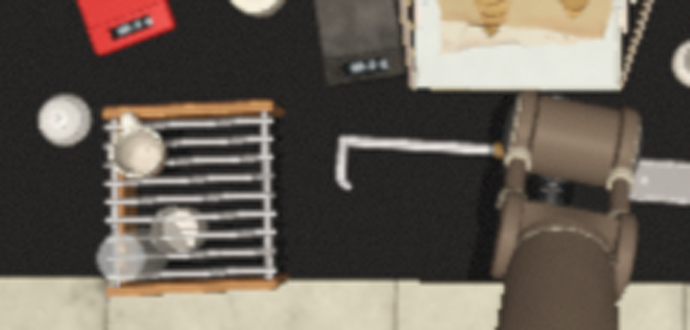

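View pics/w6.png

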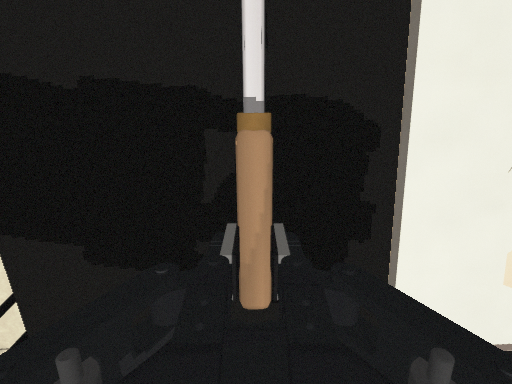

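View pics/s6.png

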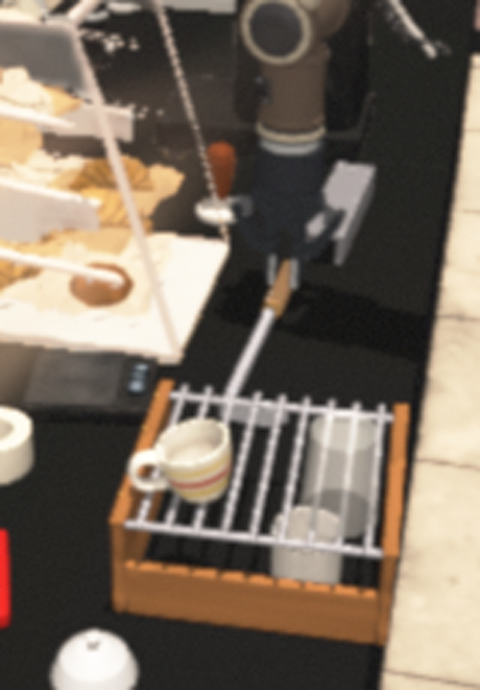

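```bash
cat >> h.py <<'E'
YAW=0.053;RX=np.array([-np.sin(YAW),np.cos(YAW)]);RY=np.array([-np.cos(YAW),-np.sin(YAW)]);RO=np.array([441.7,377.])
def W(x,y):return RO+x*RX+y*RY
def K(p):p=np.array(p)[:2]-RO;return np.array([p@RX,p@RY])
E
python3 - <<'E'
from h import *
d=get_image("top");c=cam(d)
for X,Y,z in [(341,139,24),(348,187,24),(490,150,20)]:
    p=ray(c,100+(X+.5)/3-.5,150+(Y+.5)/3-.5,z);print(p.round(1),K(p).round(1))
# cup refine: bottom of cup via wrist? mark predicted rim circle on crops
s=get_image("side");cs=cam(s)
for name,dd,cc,o,k in [("t7",d,c,(130,190),8),("s7",s,cs,(250,230),6)]:
    im=cv2.resize(dd["color"][o[1]:o[1]+70,o[0]:o[0]+90,::-1],None,fx=k,fy=k,interpolation=cv2.INTER_CUBIC)
    for z,col in [(50,(0,255,0)),(0,(0,0,255))]:
        for a in np.linspace(0,6.28,40):
            u=proj(cc,[404.5+29*np.cos(a),401+29*np.sin(a),z]);cv2.circle(im,tuple(int(v) for v in ((u-o+.5)*k)),2,col,-1)
    cv2.imwrite(f"pics/{name}.png",im)
E
```

```text
[517.3 209.6  24. ] [-171.2  -66.6]
[457.7 199.7  24. ] [-177.9   -6.6]
[505.8  23.8  20. ] [-356.1  -45.3]
```

View pics/t7.png

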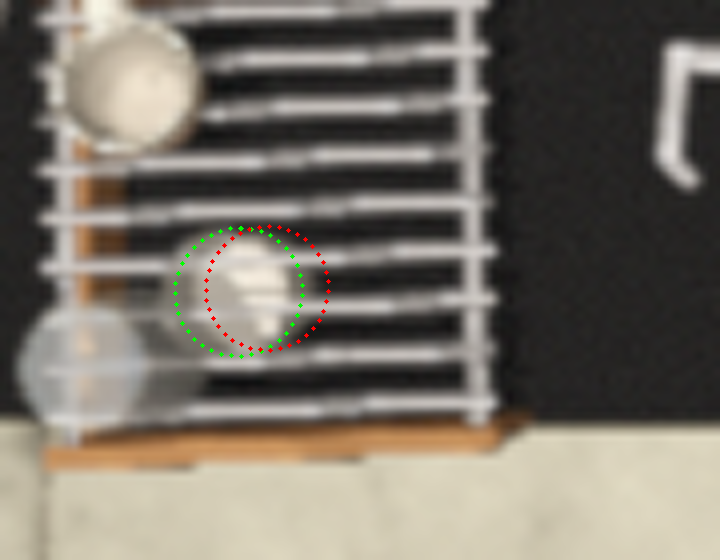

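View pics/s7.png

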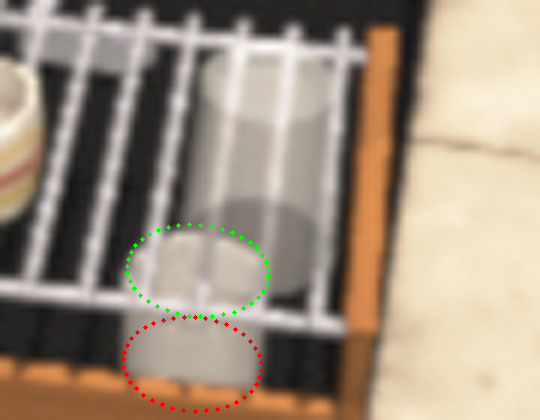

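```bash
python3 go.py  508 -29 14.5 -0.063 503 70 14.5 -.063 496 191.6 14.5 -0.063
```

```text
t 6.75 ee [503.  -50.5  17.1] F [ 0.2  0.  -1. ] op 16.1
[0.0009, 0.0038, 0.0, -0.0217, 0.0026, 0.0037]
[0.0009, 0.0038, 0.0, -0.1202, 0.0026, -0.0072]
[0.0009, 0.0038, 0.0, -0.2412, 0.0026, -0.0214]
```

Call:
{"fn": "carry_out", "kwargs": {"series": [[0,0,0,-0.01,0.002,0.003,0],[0,0,0,-0.025,0.002,0.003,0],[0,0,0,-0.045,0.002,0.001,0],[0,0,0,-0.07,0.002,-0.002,0],[0,0,0,-0.095,0.002,-0.004,0],[0,0,0,-0.12,0.002,-0.007,0],[0,0,0,-0.14,0.002,-0.0095,0],[0,0,0,-0.14,0.002,-0.0095,0]]}}

```text
t: 7.42
ee_pos: [502.0, 93.4, 15.3]
tool_rot: [-0.485, 0.514, -0.514, 0.486]
ft_force: [0.2, 0.3, -1.9]
opening: 16.0
```

```bash
python3 go.py 496 191.6 14.5 -0.063
python3 - <<'E'
from h import *
d=get_image("top");crop(d,120,170,270,260,5,"t8.png")
d=get_image("side");crop(d,200,180,340,330,4,"s8.png")
E
```

```text
t 7.42 ee [502.   93.4  15.3] F [ 0.2  0.3 -1.9] op 16.0
[0.0002, 0.0066, -0.0012, -0.0977, 0.0009, -0.0115]
```

View pics/t8.png

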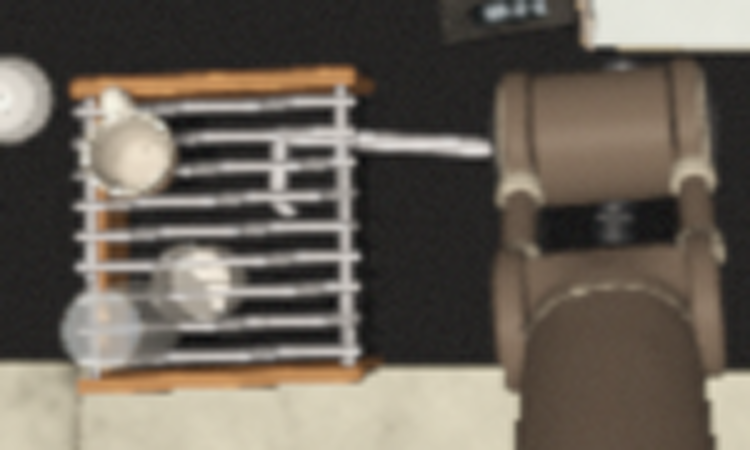

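View pics/s8.png

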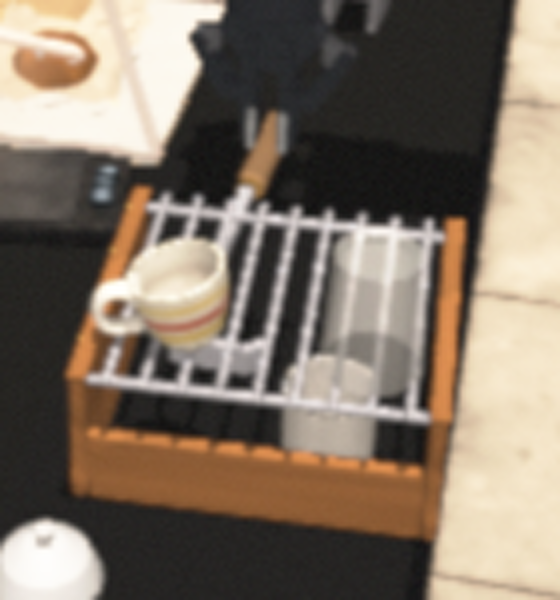

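Call:
{"fn": "carry_out", "kwargs": {"series": [[0,0,0,-0.02,0,-0.0025,0],[0,0,0,-0.04,0,-0.005,0],[0,0,0,-0.06,0,-0.007,0],[0,0,0,-0.075,0,-0.009,0],[0,0,0,-0.087,0,-0.0105,0],[0,0,0,-0.097,0,-0.0115,0],[0,0,0,-0.097,0,-0.0115,0],[0,0,0,-0.097,0,-0.0115,0]]}}

```text
t: 8.18
ee_pos: [496.7, 187.3, 15.3]
tool_rot: [0.485, -0.514, 0.514, -0.485]
ft_force: [0.3, 0.3, -1.5]
opening: 16.1
```

```bash
python3 go.py 496 191.6 14.5 -0.063
python3 - <<'E'
from h import *
d=get_image("top");crop(d,120,170,270,260,5,"t9.png")
d=get_image("side");crop(d,200,180,340,330,4,"s9.png")
E
```

```text
t 8.18 ee [496.7 187.3  15.3] F [ 0.3  0.3 -1.5] op 16.1
[0.0001, 0.0045, 0.0004, -0.0043, 0.0008, -0.0009]
```

View pics/t9.png

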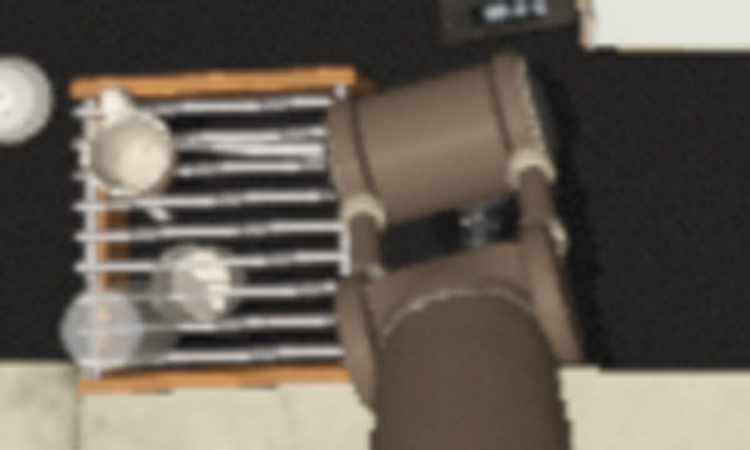

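View pics/s9.png

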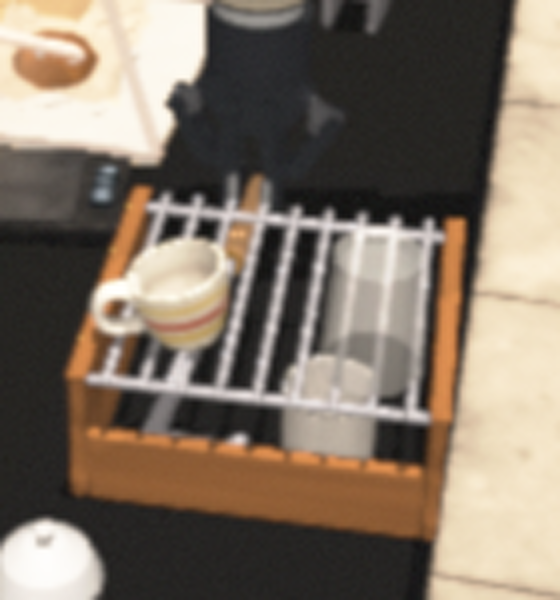

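Run:
```python
from h import *
d=get_image("top");c=cam(d)
p=ray(c,120+162.5/5-.5,170+212.5/5-.5,24);print(p,K(p))
crop(d,130,195,185,240,14,"t10.png")
```

```text
[455.08505771 437.1400643   24.        ] [ 59.34654136 -16.55219417]
```

View pics/t10.png

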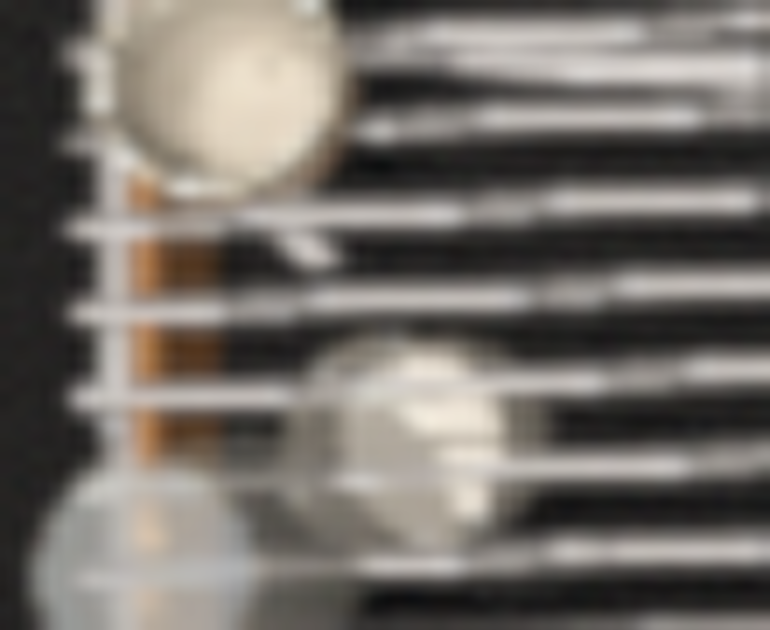

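Call:
{"fn": "carry_out", "kwargs": {"series": [[0,0,0,-0.005,0,-0.0005,0],[0,0,0,-0.01,0,-0.001,0],[0,0,0,-0.01,0,-0.001,0],[0,0,0,-0.01,0,-0.001,0],[0,0,0,-0.01,0,-0.001,0]]}}

```text
t: 8.75
ee_pos: [496.2, 197.6, 15.4]
tool_rot: [0.485, -0.514, 0.514, -0.485]
ft_force: [-0.6, -0.5, -1.9]
opening: 16.0
```

```bash
python3 - <<'E'
from h import *
st=state();print(st["ee_pos"],st["ft_force"])
d=get_image("top");crop(d,130,195,185,240,14,"t11.png")
d=get_image("side");crop(d,220,260,310,310,8,"s11.png")
E
python3 go.py $(python3 -c "
print(496-33,197-1.8,14.5,-0.059)")
```

```text
[496.18254161 197.61140838  15.3566782 ] [-0.57383513 -0.4643978  -1.89128987]
t 8.85 ee [496.1 197.5  15.3] F [ 0.4  0.  -1.9] op 16.2
[0.0001, 0.0001, 0.0001, 0.0043, 0.0008, -0.033]
```

View pics/t11.png

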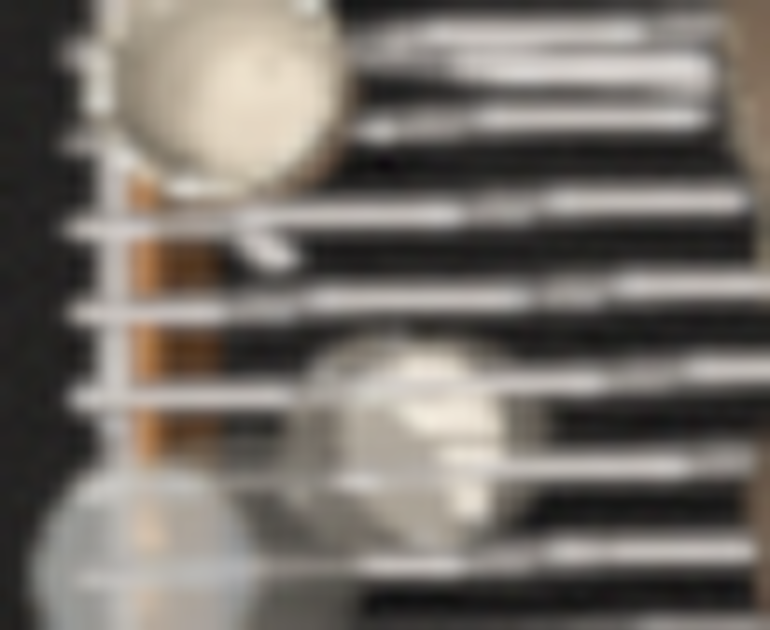

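View pics/s11.png

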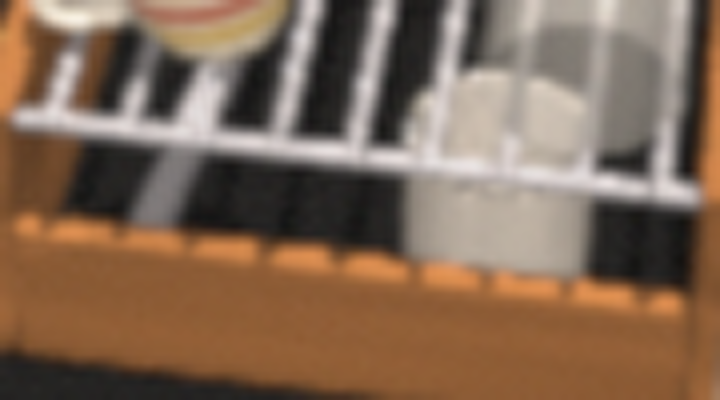

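Call:
{"fn": "carry_out", "kwargs": {"series": [[0,0,0,0.001,0,-0.01,0],[0,0,0,0.002,0,-0.02,0],[0,0,0,0.003,0,-0.03,0],[0,0,0,0.004,0,-0.04,0],[0,0,0,0.005,0,-0.04,0],[0,0,0,0.005,0,-0.04,0]]}}

```text
t: 9.35
ee_pos: [454.6, 194.7, 15.2]
tool_rot: [-0.486, 0.514, -0.514, 0.485]
ft_force: [0.3, 1.2, -1.5]
opening: 16.2
```

Run:
```python
from h import *
st=state();print(st["ee_pos"],st["ft_force"])
d=get_image("top");crop(d,130,195,185,240,14,"t12.png")
```

```text
[454.63843334 194.65127893  15.19022005] [ 0.25480971  1.15294385 -1.50772575]
```

View pics/t12.png

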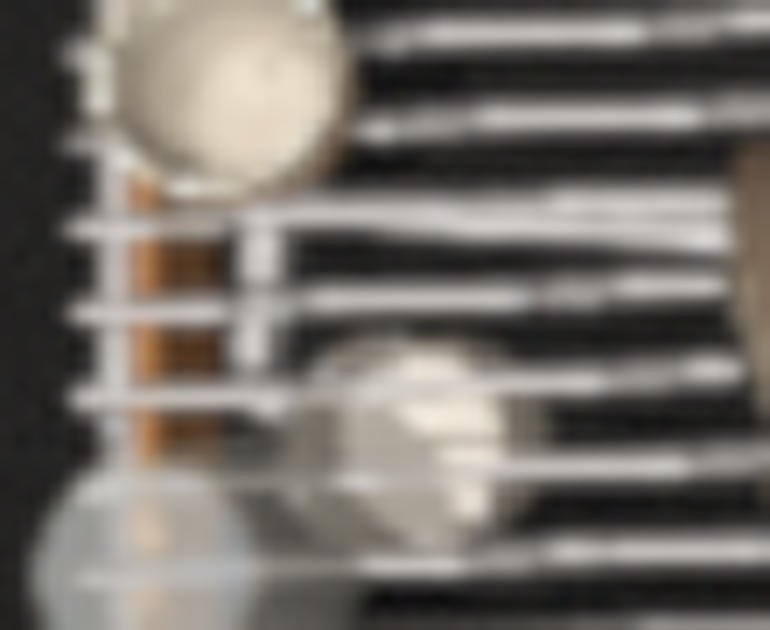

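Call:
{"fn": "carry_out", "kwargs": {"series": [[0,-0.03,0,0,0,0,0],[0,-0.06,0,0,0,0,0],[0,-0.085,0,0,0,0,0],[0,-0.085,0,0,0,0,0],[0,-0.085,0,0,0,0,0]]}}

```text
t: 9.82
ee_pos: [456.8, 195.1, 15.6]
tool_rot: [-0.506, 0.493, -0.494, 0.507]
ft_force: [0.3, 0.1, -1.2]
opening: 16.2
```

```bash
python3 - <<'E'
from h import *
st=state();print(st["ee_pos"],st["ft_force"])
d=get_image("top");crop(d,130,195,185,240,14,"t13.png")
E
python3 go.py 455 175 14.5 .026 466 -25 14.5 .026
```

```text
[456.79132399 195.05000118  15.57944142] [ 0.28679202  0.08175935 -1.15496069]
t 9.87 ee [456.6 195.   15.5] F [ 0.1 -0.8 -1.4] op 16.3
[-0.0009, -0.0008, -0.0002, 0.02, 0.001, -0.0021]
[-0.0009, -0.0008, -0.0002, 0.2202, 0.001, 0.0038]
```

View pics/t13.png

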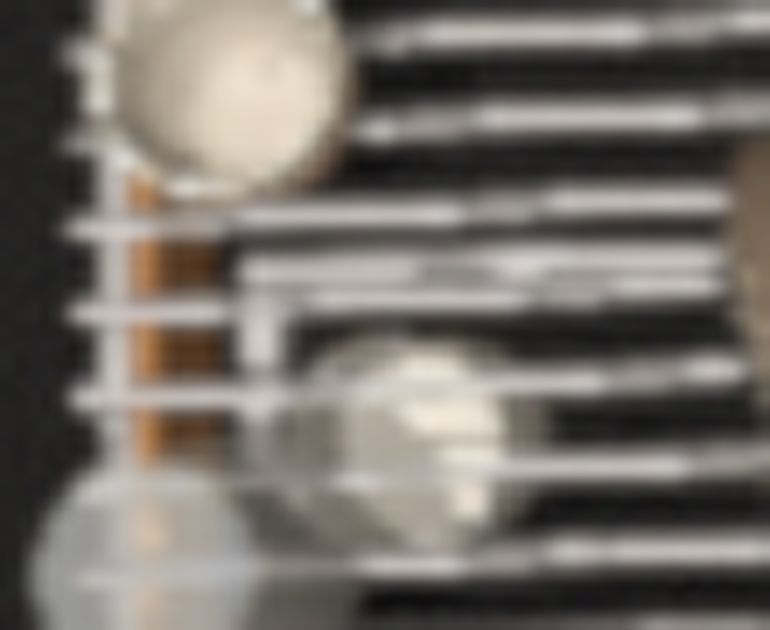

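Call:
{"fn": "carry_out", "kwargs": {"series": [[0,0,0,0,0,-0.005,0],[0,0,0,0,0,-0.01,0],[0,0,0,0,0,-0.01,0],[0,0,0,0.008,0,-0.01,0],[0,0,0,0.016,0,-0.0095,0],[0,0,0,0.024,0,-0.009,0],[0,0,0,0.03,0,-0.009,0],[0,0,0,0.03,0,-0.009,0]]}}

```text
t: 10.53
ee_pos: [447.8, 163.2, 15.3]
tool_rot: [0.506, -0.494, 0.494, -0.506]
ft_force: [-0.1, -0.4, -2.0]
opening: 16.1
```

Run:
```python
from h import *
st=state();print(st["ee_pos"],st["ft_force"])
d=get_image("top");crop(d,130,195,185,240,14,"t14.png")
d=get_image("side");crop(d,220,240,310,310,7,"s14.png")
```

```text
[447.79607261 163.17332349  15.31550912] [-0.05769991 -0.36204277 -2.01263862]
```

View pics/t14.png

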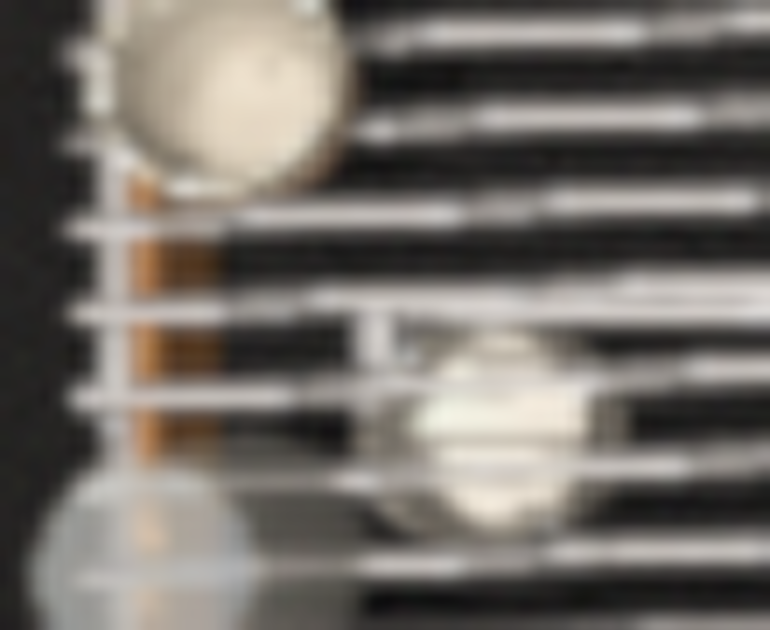

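View pics/s14.png

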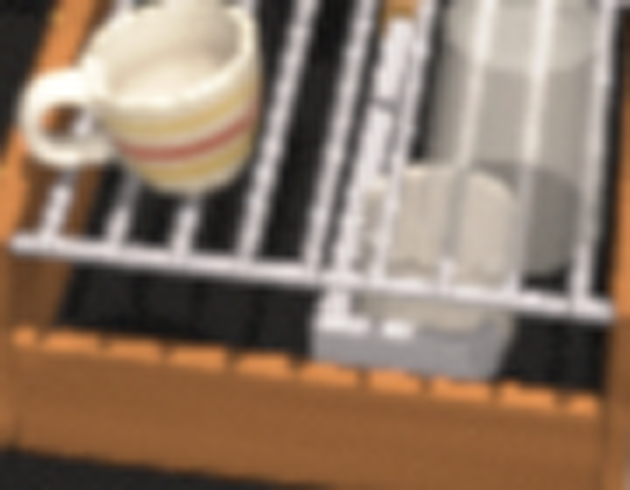

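Call:
{"fn": "carry_out", "kwargs": {"series": [[0,0,0,0.008,0,0,0],[0,0,0,0.016,0,0.0005,0],[0,0,0,0.024,0,0.001,0],[0,0,0,0.033,0,0.001,0],[0,0,0,0.042,0,0.001,0],[0,0,0,0.051,0,0.0015,0],[0,0,0,0.06,0,0.0015,0],[0,0,0,0.069,0,0.002,0]]}}

```text
t: 11.3
ee_pos: [451.4, 94.7, 15.3]
tool_rot: [0.506, -0.494, 0.493, -0.506]
ft_force: [-1.2, 0.8, -1.9]
opening: 16.2
```

Run:
```python
from h import *
st=state();print(st["ee_pos"],st["ft_force"])
d=get_image("top");crop(d,130,180,230,250,7,"t15.png")
```

```text
[451.43873993  94.70293242  15.32729279] [-1.15087267  0.77996828 -1.86364133]
```

View pics/t15.png

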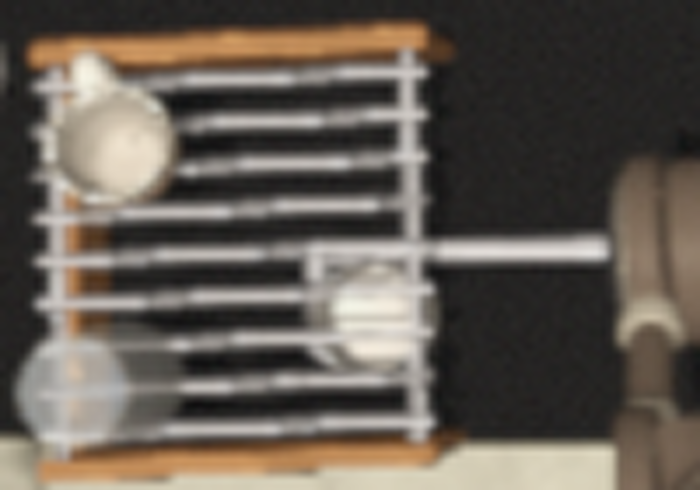

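Call:
{"fn": "carry_out", "kwargs": {"series": [[0,0,0,0.009,0,0,0],[0,0,0,0.018,0,0.0005,0],[0,0,0,0.027,0,0.001,0],[0,0,0,0.036,0,0.001,0],[0,0,0,0.045,0,0.001,0],[0,0,0,0.054,0,0.0015,0],[0,0,0,0.063,0,0.0015,0],[0,0,0,0.072,0,0.002,0]]}}

```text
t: 12.02
ee_pos: [455.3, 22.9, 15.3]
tool_rot: [0.507, -0.494, 0.493, -0.506]
ft_force: [-0.2, 1.8, -1.5]
opening: 16.1
```

Call:
{"fn": "carry_out", "kwargs": {"series": [[0,0,0,0.009,0,0,0],[0,0,0,0.018,0,0.0005,0],[0,0,0,0.027,0,0.001,0],[0,0,0,0.036,0,0.001,0],[0,0,0,0.043,0,0.001,0],[0,0,0,0.048,0,0.0015,0],[0,0,0,0.048,0,0.0015,0],[0,0,0,0.048,0,0.0015,0]]}}

```text
t: 12.68
ee_pos: [458.3, -24.5, 15.4]
tool_rot: [-0.506, 0.494, -0.494, 0.506]
ft_force: [0.8, 1.0, -1.6]
opening: 16.2
```

Run:
```python
from h import *
st=state();print(st["ee_pos"],st["ft_force"])
d=get_image("top");crop(d,130,180,290,250,5,"t16.png")
```

```text
[458.27937471 -24.47312432  15.38614206] [ 0.78432729  1.01250232 -1.56058349]
```

View pics/t16.png

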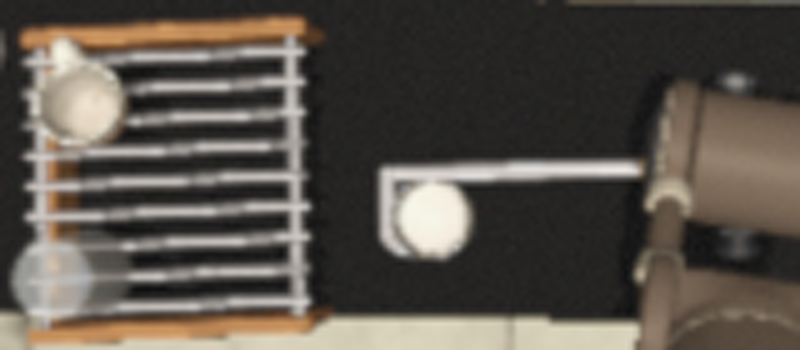

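Call:
{"fn": "carry_out", "kwargs": {"series": [[0,0,0,-0.015,0,0,0],[0,0,0,-0.03,0,-0.0005,0],[0,0,0,-0.045,0,-0.001,0],[0,0,0,-0.05,0,0.0,0],[0,0,0,-0.05,0,0.015,0],[0,0,0,-0.05,0,0.03,0],[0,0,0,-0.05,0,0.04,0],[0,0,0,-0.05,0,0.04,0]]}}

```text
t: 13.4
ee_pos: [500.2, 26.9, 16.1]
tool_rot: [-0.506, 0.492, -0.494, 0.508]
ft_force: [0.9, 0.3, -1.1]
opening: 16.1
```

Call:
{"fn": "carry_out", "kwargs": {"series": [[0,0,0,0,0.005,0,0],[0,0,0,0,0.007,0,0],[0,0,0,0,0.007,0,0.03],[0,0,0,0,0.007,0,0.05],[0,0,0,0,0.007,0,0.05],[0,0,0,0,0.007,0,0.05]]}}

```text
t: 13.9
ee_pos: [495.7, 26.9, 7.9]
tool_rot: [0.507, -0.494, 0.493, -0.506]
ft_force: [-0.1, -0.7, 0.4]
opening: 49.9
```

Call:
{"fn": "carry_out", "kwargs": {"series": [[0,0,0,0,-0.03,0,0.05],[0,0,0,0,-0.07,0,0.05],[0,0,0,0,-0.1,0,0.085],[0,0,0,0,-0.12,0,0.085],[0,0,0,0,-0.12,0,0.085]]}}

```text
t: 14.32
ee_pos: [500.5, 26.8, 133.0]
tool_rot: [-0.504, 0.491, -0.496, 0.509]
ft_force: [1.1, -0.6, 0.6]
opening: 83.3
```

Run:
```python
from h import *
st=state();print(st["t"],st["ee_pos"],st["ft_force"],st["opening"])
d=get_image("top");c=cam(d);crop(d,170,150,330,250,5,"t17.png")
im=d["color"];g=im.min(2);m=np.zeros_like(g);m[212:238,200:240]=g[212:238,200:240]>75
n,l,s_,ce=cv2.connectedComponentsWithStats(m)
for i in range(1,n):
    if s_[i,4]>60:
        ys,xs=np.where(l==i);(cc,r)=cv2.minEnclosingCircle(np.c_[xs,ys].astype(np.float32));print(s_[i],ce[i],cc,r,ray(c,*cc,40))
d=get_image("side");cs=cam(d);crop(d,200,140,360,330,4,"s17.png")
```

```text
14.3167 [500.49002198  26.78661121 132.97619232] [ 1.1028451  -0.58718648  0.64934747] 83.34708699107708
[207 216  18  16 239] [215.39748954 223.41841004] (215.373779296875, 223.3543701171875) 8.781872749328613 [416.12454375 198.08188789  40.        ]
```

View pics/t17.png

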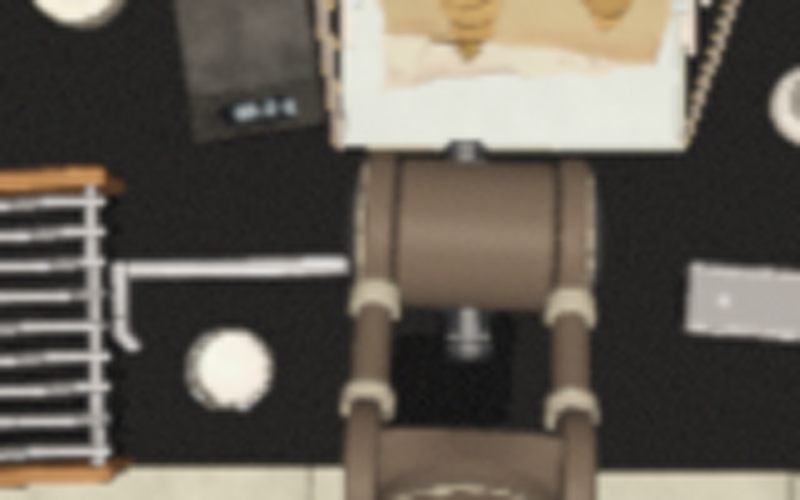

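View pics/s17.png

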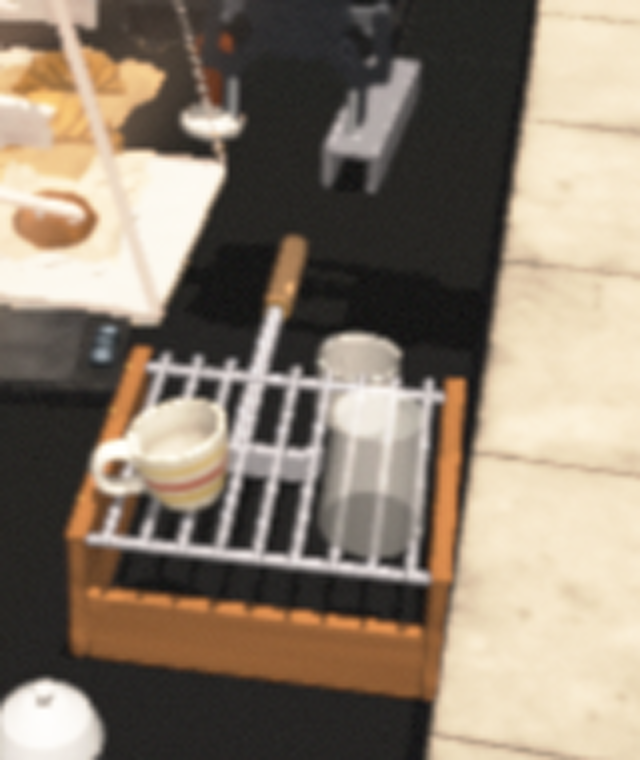

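```bash
python3 - <<'E'
from h import *
d=get_image("top");c=cam(d)
o=(195,130);im=d["color"][130:190,195:250,::-1].astype(float)
im=np.clip((im-15)*2.5,0,255).astype(np.uint8)
cv2.imwrite("pics/t18.png",cv2.resize(im,None,fx=10,fy=10,interpolation=cv2.INTER_CUBIC))
d=get_image("side");im=d["color"][200:250,170:250,::-1].astype(float)
im=np.clip((im-15)*2.5,0,255).astype(np.uint8)
cv2.imwrite("pics/s18.png",cv2.resize(im,None,fx=9,fy=9,interpolation=cv2.INTER_CUBIC))
E
python3 go.py 416.5 196 133 0.026 416.5 196 18 0.026
```

```text
t 14.52 ee [495.2  26.9 126.8] F [ 0.1 -0.1 -0.6] op 84.9
[0.0033, -0.0, -0.0002, -0.171, -0.0059, -0.0743]
[0.0033, -0.0, -0.0002, -0.171, 0.1091, -0.074]
```

View pics/t18.png

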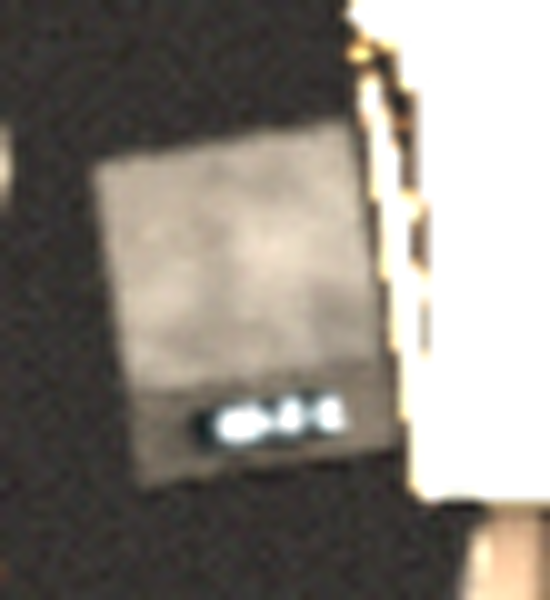

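View pics/s18.png

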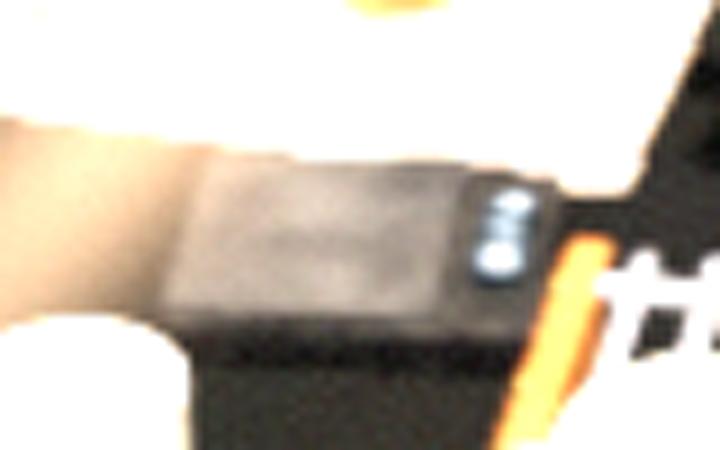

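Run:
```python
from h import *
d=get_image("top");c=cam(d)
for X,Y in [(242,257),(100,162),(350,125),(375,357),(130,388)]:
    print(ray(c,195+X/10-.45,130+Y/10-.45,20).round(1))
s=get_image("side");cs=cam(s)
for X,Y in [(315,235),(165,305),(210,165),(435,310),(462,175)]:
    print("s",ray(cs,170+X/9-.45,200+Y/9-.45,20).round(1))
```

```text
[672.  192.8  20. ]
[707.8 247.4  20. ]
[723.  152.8  20. ]
[634.4 141.8  20. ]
[621.6 234.1  20. ]
s [672.2 196.4  20. ]
s [706.7 247.   20. ]
s [720.4 163.6  20. ]
s [621.  229.1  20. ]
s [634.9 149.3  20. ]
```

Call:
{"fn": "carry_out", "kwargs": {"series": [[0,0,0,-0.04,0,-0.017,0.085],[0,0,0,-0.08,0,-0.035,0.085],[0,0,0,-0.12,0,-0.052,0.085],[0,0,0,-0.16,0,-0.07,0.085],[0,0,0,-0.171,0,-0.074,0.085],[0,0,0,-0.171,0,-0.074,0.085],[0,0,0,-0.171,0.02,-0.074,0.085],[0,0,0,-0.171,0.02,-0.074,0.085]]}}

```text
t: 15.28
ee_pos: [415.7, 194.9, 105.2]
tool_rot: [0.509, -0.494, 0.492, -0.505]
ft_force: [-1.0, -1.1, -0.1]
opening: 85.0
```

```bash
python3 - <<'E'
from h import *
st=state();print(st["ee_pos"],st["ft_force"],st["opening"])
d=get_image("wrist");c=cam(d,st);im=d["color"][:,:,::-1].copy()
for z,col in [(50,(0,255,0)),(0,(0,0,255))]:
    for a in np.linspace(0,6.28,30):
        u=proj(c,[416.5+29*np.cos(a),196+29*np.sin(a),z]);cv2.circle(im,tuple(int(v) for v in u),1,col,-1)
cv2.imwrite("pics/w19.png",im)
E
python3 go.py 416.5 196 18 0.026
```

```text
[415.71780012 194.85916499 105.2041526 ] [-1.04878443 -1.06334427 -0.12835231] 84.98623528541526
t 15.33 ee [416.2 194.7 106. ] F [-0.2  0.  -0. ] op 84.8
[0.006, 0.0002, 0.0024, -0.0015, 0.088, 0.0009]
```

View pics/w19.png

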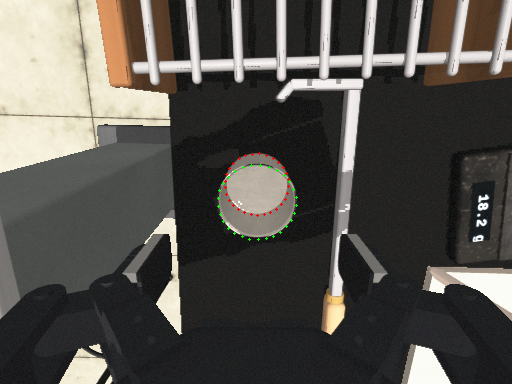

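Run:
```python
from h import *
st=state();d=get_image("wrist");c=cam(d,st)
print(ray(c,343,200,18),ray(c,352,110,18),ray(c,337,290,20))
```

```text
[490.74898042 189.83175053  18.        ] [489.4113132  264.14545595  18.        ] [494.48749791 101.70659021  20.        ]
```

Call:
{"fn": "carry_out", "kwargs": {"series": [[0,0,0,-0.001,0.03,0,0.085],[0,0,0,-0.001,0.06,0,0.085],[0,0,0,-0.001,0.088,0,0.085],[0,0,0,-0.001,0.088,0,0.085],[0,0,0,-0.001,0.088,0,0.04],[0,0,0,-0.001,0.088,0,0.04],[0,0,0,-0.001,0.088,0,0.04],[0,0,0,-0.001,0.088,0,0.04]], "newtons": 30}}

```text
t: 16.05
ee_pos: [420.4, 197.5, 22.3]
tool_rot: [-0.505, 0.493, -0.494, 0.508]
ft_force: [0.2, 0.6, 1.7]
opening: 57.1
```

Call:
{"fn": "carry_out", "kwargs": {"series": [[0,0,0,0,0,0,0.04],[0,0,0,0,0,0,0.04],[0,0,0,0,-0.01,0,0.04],[0,0,0,0,-0.03,0,0.04],[0,0,0,0,-0.06,0,0.04],[0,0,0,0,-0.08,0,0.04],[0,0,0,0,-0.08,0,0.04]]}}

```text
t: 16.63
ee_pos: [422.0, 198.4, 105.1]
tool_rot: [-0.503, 0.492, -0.495, 0.51]
ft_force: [1.0, 0.7, -1.1]
opening: 56.9
```

Run:
```python
from h import *
st=state();print(st["t"],st["ee_pos"],st["ft_force"],st["opening"])
d=get_image("wrist");cv2.imwrite("pics/w20.png",d["color"][:,:,::-1])
d=get_image("side");crop(d,200,100,340,300,3,"s20.png")
```

```text
16.6333 [421.97755427 198.38002915 105.09402171] [ 1.00492717  0.72781164 -1.11358948] 56.94101222725009
```

View pics/w20.png

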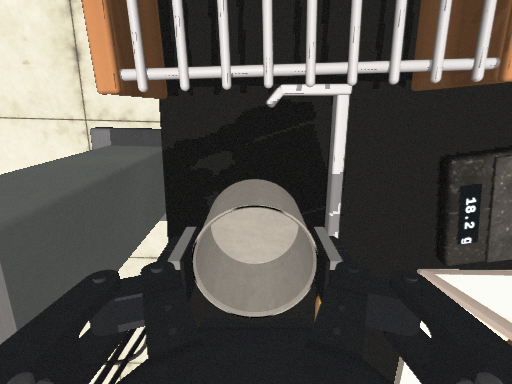

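View pics/s20.png

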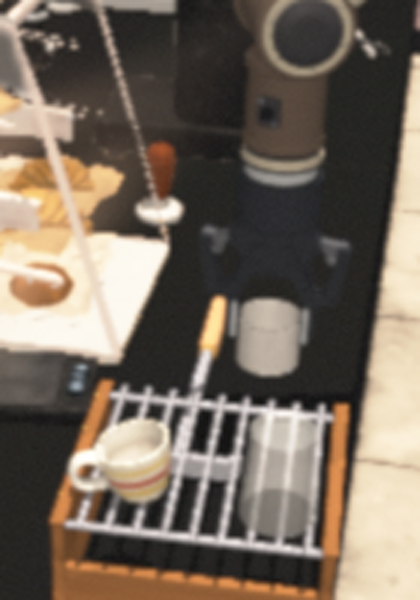

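Run:
```python
from h import *
st=state();q=st["qpos"];print(q.round(4),st["ee_pos"])
d=get_image("side");c=cam(d)
f,cx,cy,R,t=c
def rayplane(u,v,n,D):
    dd=R.T@np.array([(u-cx)/f,(v-cy)/f,1]);o=-R.T@t;n=np.array(n)
    return o+dd*(D-n@o)/(n@dd)
# wrist cylinder axis end facing camera: plane through TCP offset 72 along lateral
q1=q[0];lat=np.array([-np.sin(q1),np.cos(q1),0])
print(rayplane(301.7,110.7,lat,lat@st["ee_pos"]+72))
A=[];b=[]
for qq,p in [([1.116,.308,1.634,0,1.2],[234.634,579.292,231.272]),(q,st["ee_pos"])]:
    a2=qq[1];a3=qq[1]+qq[2]
    A+=[[np.sin(a2),np.sin(a3),1,0],[np.cos(a2),np.cos(a3),0,1]];b+=[np.hypot(p[0],p[1]),p[2]]
print(np.linalg.solve(A,b),np.linalg.cond(A))
im=d["color"][0:220,160:420,::-1];cv2.imwrite("pics/s21.png",cv2.resize(im,None,fx=3,fy=2.7))
```

```text
[3.4590e-01 1.7530e-01 2.1035e+00 1.0000e-04 8.6020e-01 3.1970e-01] [418.95389051 197.25563067 101.41751027]
[398.94825862 266.57888989 425.35087859]
[ 569.83783944  514.40420036  -27.11124004 -125.15665063] 34.63469600438082
```

View pics/s21.png

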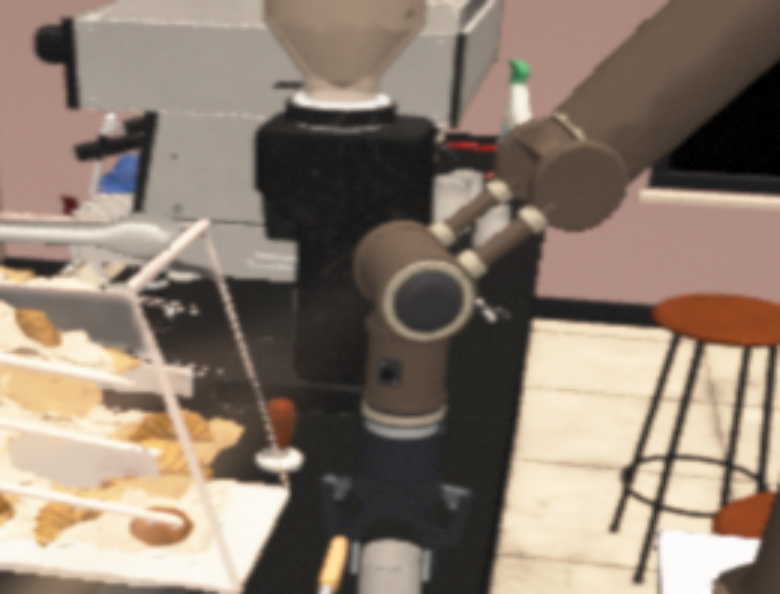

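```bash
python3 go.py 672 200 112 0.026
python3 - <<'E'
from h import *
d=get_image("top");c=cam(d)
print(ray(c,231,100,360),ray(c,324,100,360),ray(c,238,179,10))
E
```

```text
t 16.78 ee [417.7 196.8 100.2] F [ 0.5 -0.3 -1.5] op 56.8
[0.0005, 0.0001, 0.0001, 0.0034, -0.012, 0.2543]
[776.84958602 123.69673835 360.        ] [ 779.39537225 -142.48909497  360.        ] [583.44606695 119.10755278  10.        ]
```

Call:
{"fn": "carry_out", "kwargs": {"series": [[0,0,0,-0.003,-0.012,0.015,0.04],[0,0,0,-0.006,-0.012,0.04,0.04],[0,0,0,-0.006,-0.012,0.07,0.04],[0,0,0,-0.006,-0.012,0.1,0.04],[0,0,0,-0.006,-0.012,0.13,0.04],[0,0,0,-0.006,-0.012,0.16,0.04],[0,0,0,-0.006,-0.012,0.185,0.04],[0,0,0,-0.006,-0.012,0.2,0.04]]}}

```text
t: 17.5
ee_pos: [619.7, 207.6, 109.8]
tool_rot: [0.507, -0.494, 0.493, -0.506]
ft_force: [0.3, -0.7, -1.0]
opening: 56.9
```

Call:
{"fn": "carry_out", "kwargs": {"series": [[0,0,0,0,0,0.015,0.04],[0,0,0,0,0,0.03,0.04],[0,0,0,0,0,0.045,0.04],[0,0,0,0,0,0.054,0.04],[0,0,0,0,0,0.054,0.04],[0,0,0,0,0,0.054,0.04]]}}

```text
t: 18.0
ee_pos: [671.0, 209.2, 110.4]
tool_rot: [0.507, -0.494, 0.493, -0.505]
ft_force: [0.2, -0.1, -0.9]
opening: 57.3
```

```bash
python3 - <<'E'
from h import *
st=state();print(st["t"],st["ee_pos"],st["ft_force"],st["opening"])
d=get_image("wrist");c=cam(d,st);cv2.imwrite("pics/w22.png",d["color"][:,:,::-1])
print("plate est",proj(c,[672,194,20]))
d=get_image("side");crop(d,100,60,340,260,3,"s22.png")
d=get_image("top");crop(d,160,100,320,250,4,"t22.png")
E
python3 go.py 672 206 50 0.026
```

```text
18.0 [670.95186299 209.22123455 110.42127455] [ 0.23435967 -0.08037208 -0.89182267] 57.298771240077585
plate est [256.53939031 208.38224644]
t 18.15 ee [670.8 209.5 111.6] F [ 0.3 -0.2 -1.7] op 57.2
[0.0023, 0.0002, 0.0004, 0.0035, 0.0616, 0.0013]
```

View pics/w22.png

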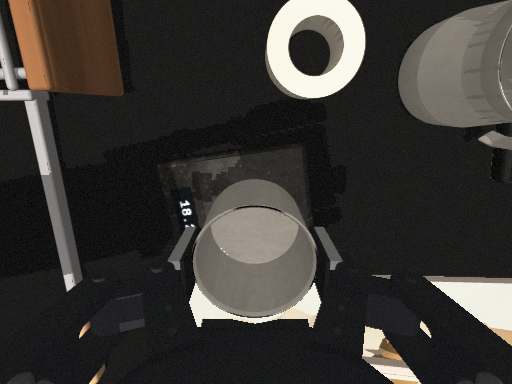

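View pics/s22.png

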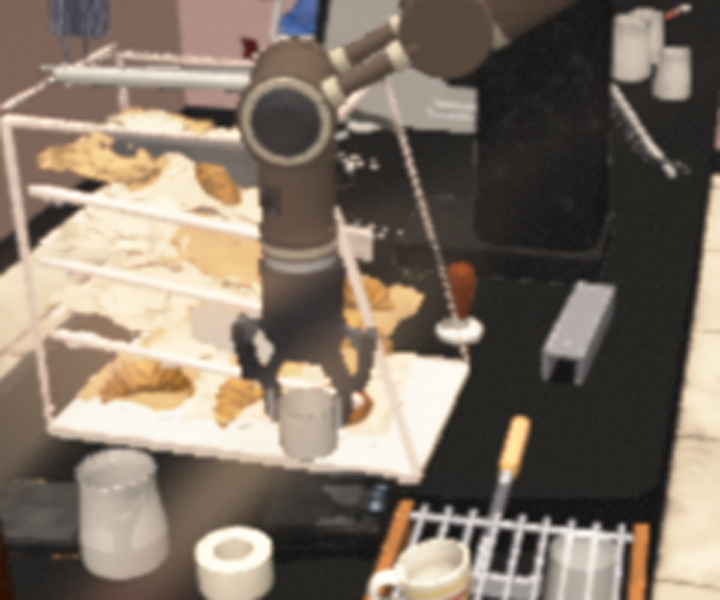

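View pics/t22.png

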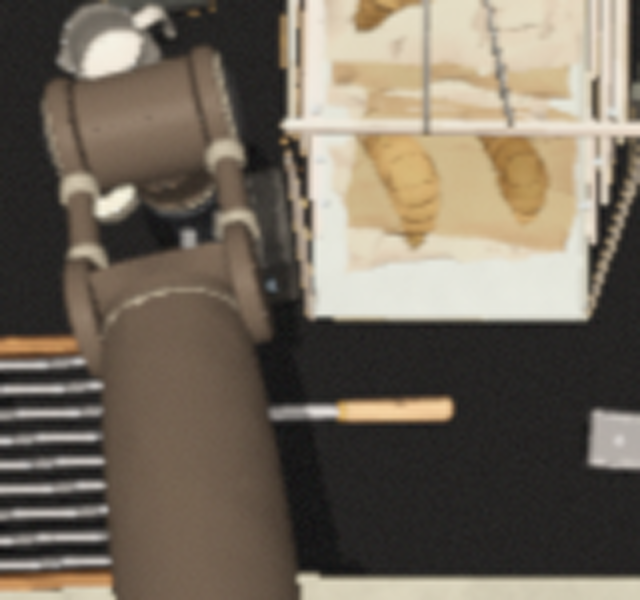

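Run:
```python
from h import *
st=state();d=get_image("wrist");c=cam(d,st)
for u,v in [(303,146),(160,165),(311,225)]:print(ray(c,u,v,18).round(1))
im=d["color"][120:260,140:330,::-1].astype(float);im=np.clip((im-5)*3,0,255).astype(np.uint8)
cv2.imwrite("pics/w23.png",cv2.resize(im,None,fx=4,fy=4))
print("cup rim proj", proj(c,[st["ee_pos"][0],st["ee_pos"][1],st["ee_pos"][2]+28]))
for u,v in [(255,205),(255,313)]:print("rim",ray(c,u,v,st["ee_pos"][2]-22.3+50))
```

```text
[709.1 249.3  18. ]
[589.1 230.   18. ]
[721.5 178.5  18. ]
cup rim proj [256.21584617 267.21851143]
rim [669.41203645 239.52520615 139.25538529]
rim [670.85845884 184.18440071 139.25538529]
```

View pics/w23.png

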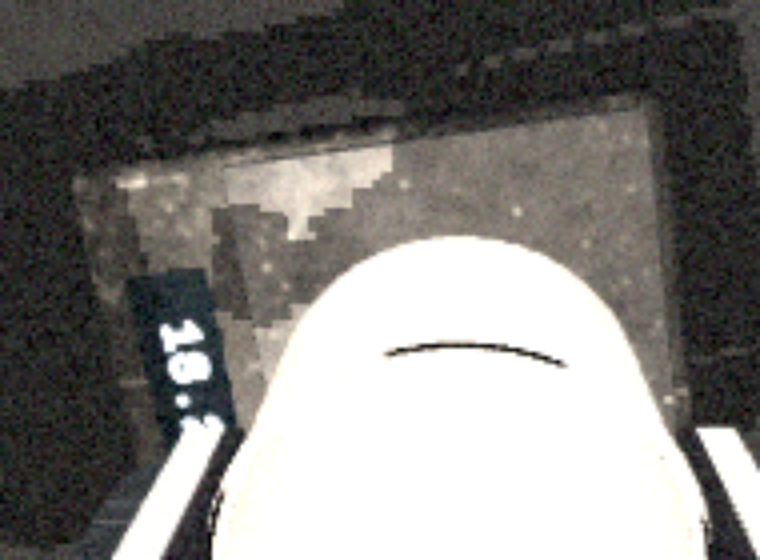

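```bash
python3 go.py 673 202 48 0.026
```

```text
t 18.2 ee [671.  209.6 111.9] F [-0.4  0.7 -1. ] op 57.3
[0.0015, 0.0004, 0.0003, 0.0076, 0.0639, 0.0019]
```

Call:
{"fn": "carry_out", "kwargs": {"series": [[0,0,0,0.004,0.006,0.001,0.04],[0,0,0,0.0075,0.016,0.002,0.04],[0,0,0,0.0075,0.028,0.002,0.04],[0,0,0,0.0075,0.04,0.002,0.04],[0,0,0,0.0075,0.052,0.002,0.04],[0,0,0,0.0075,0.06,0.002,0.04],[0,0,0,0.0075,0.063,0.002,0.04],[0,0,0,0.0075,0.063,0.002,0.04]]}}

```text
t: 18.87
ee_pos: [673.0, 201.9, 47.2]
tool_rot: [0.507, -0.494, 0.493, -0.505]
ft_force: [0.3, 0.1, -1.6]
opening: 56.9
```

```bash
python3 go.py 673 202 43 0.026
python3 - <<'E'
from h import *
d=get_image("side");crop(d,120,150,270,260,5,"s24.png")
E
```

```text
t 18.87 ee [673.  201.9  47.2] F [ 0.3  0.1 -1.6] op 56.9
[0.0033, 0.0001, 0.0006, -0.0001, 0.0042, -0.0]
```

View pics/s24.png

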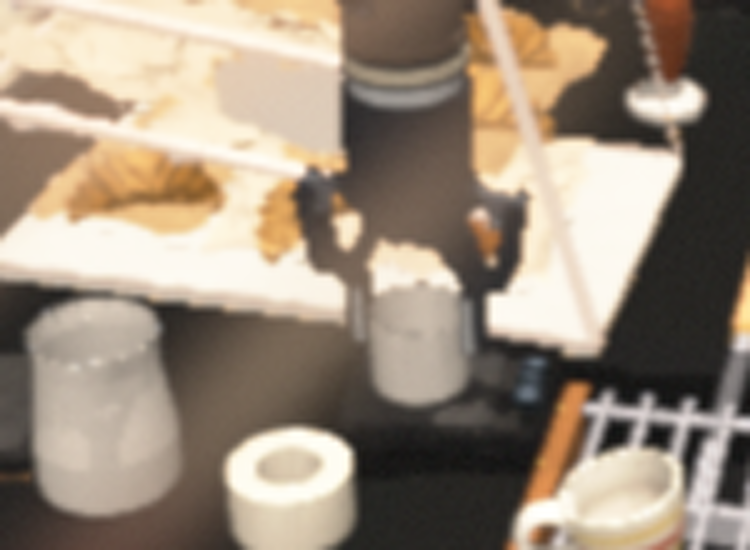

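Lower in small steps until the vertical force shows contact.

Call:
{"fn": "carry_out", "kwargs": {"series": [[0,0,0,0,0.002,0,0.04],[0,0,0,0,0.004,0,0.04],[0,0,0,0,0.005,0,0.04],[0,0,0,0,0.006,0,0.04],[0,0,0,0,0.006,0,0.04]]}}

```text
t: 19.33
ee_pos: [674.4, 202.1, 43.5]
tool_rot: [-0.506, 0.493, -0.493, 0.507]
ft_force: [0.0, -0.9, -1.2]
opening: 57.1
```

```bash
python3 go.py 673 202 43 0.026
```

```text
t 19.33 ee [674.4 202.1  43.5] F [ 0.  -0.9 -1.2] op 57.1
[-0.0001, 0.0, -0.0, 0.0001, 0.0005, -0.0014]
```

Call:
{"fn": "carry_out", "kwargs": {"series": [[0,0,0,0,0.001,0,0.04],[0,0,0,0,0.002,0,0.04],[0,0,0,0,0.003,0,0.04],[0,0,0,0,0.003,0,0.04]]}}

```text
t: 19.67
ee_pos: [674.6, 202.2, 42.9]
tool_rot: [0.507, -0.493, 0.493, -0.506]
ft_force: [-3.5, -0.8, 8.4]
opening: 56.9
```

```bash
python3 go.py 673 202 43 0.026
```

```text
t 19.67 ee [674.6 202.2  42.9] F [-3.5 -0.8  8.4] op 56.9
[0.0001, 0.0, 0.0001, 0.0001, -0.0001, -0.0016]
```

Call:
{"fn": "carry_out", "kwargs": {"series": [[0,0,0,0,-0.0015,0,0.04],[0,0,0,0,-0.0015,0,0.058],[0,0,0,0,-0.0015,0,0.06],[0,0,0,0,-0.0015,0,0.064],[0,0,0,0,-0.0015,0,0.07],[0,0,0,0,-0.0015,0,0.075],[0,0,0,0,-0.0015,0,0.075],[0,0,0,0,-0.0015,0,0.075]]}}

```text
t: 20.33
ee_pos: [674.3, 202.1, 41.7]
tool_rot: [0.507, -0.493, 0.493, -0.506]
ft_force: [-0.5, -0.1, -0.6]
opening: 75.0
```

```bash
python3 go.py 673 202 43 0.026;  python3 - <<'E'
from h import *
d=get_image("wrist");cv2.imwrite("pics/w25.png",d["color"][:,:,::-1])
E
```

```text
t 20.33 ee [674.3 202.1  41.7] F [-0.5 -0.1 -0.6] op 75.0
[0.0002, 0.0, 0.0, 0.0001, -0.0013, -0.0013]
```

View pics/w25.png

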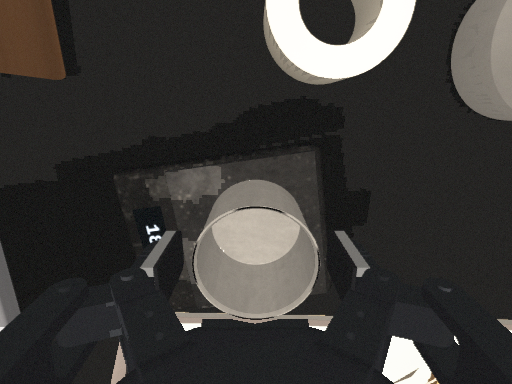

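Released; the cup stands clear of both pads. Raising and retreating.

Call:
{"fn": "carry_out", "kwargs": {"series": [[0,0,0,0,-0.015,0,0.08],[0,0,0,0,-0.04,0,0.085],[0,0,0,0,-0.07,0,0.085],[0,0,0,0,-0.1,0,0.085],[0,0,0,0,-0.13,0,0.085],[0,0,0,0,-0.13,0,0.085]]}}

```text
t: 20.88
ee_pos: [679.7, 203.4, 182.2]
tool_rot: [-0.502, 0.49, -0.496, 0.511]
ft_force: [1.6, 0.5, 1.3]
opening: 85.1
```

Call:
{"fn": "carry_out", "kwargs": {"series": [[0,0,0,0,0,-0.03,0.085],[0,0,0,0,0,-0.06,0.085],[0,0,0,0,0,-0.1,0.085],[0,0,0,0,0,-0.14,0.085],[0,0,0,0,0,-0.18,0.085],[0,0,0,0,0,-0.2,0.085],[0,0,0,0,0,-0.2,0.085],[0,0,0,0,0,-0.2,0.085]]}}

```text
t: 21.55
ee_pos: [474.0, 197.1, 172.8]
tool_rot: [-0.506, 0.493, -0.494, 0.507]
ft_force: [0.1, -0.8, 0.9]
opening: 85.2
```

Run:
```python
from h import *
st=state();print(st["t"],st["ee_pos"],st["ft_force"],np.abs(st["joint_velocities"]).max())
d=get_image("top");c=cam(d);crop(d,120,120,320,250,4,"t26.png")
g=d["color"].min(2)[138:175,200:240]
m=(g>110).astype(np.uint8);n,l,s_,ce=cv2.connectedComponentsWithStats(m)
for i in range(1,n):
    if s_[i,4]>50:print(s_[i],ce[i]+[200,138])
s=get_image("side");cs=cam(s);crop(s,130,170,330,300,4,"s26.png")
```

```text
21.55 [474.00792257 197.0881907  172.79271748] [ 0.05736803 -0.76181062  0.93259973] 0.06318629752133292
[ 33   0   7  37 148] [236.95945946 155.68918919]
[  6   8  17  15 210] [214.71428571 152.85238095]
```

View pics/t26.png

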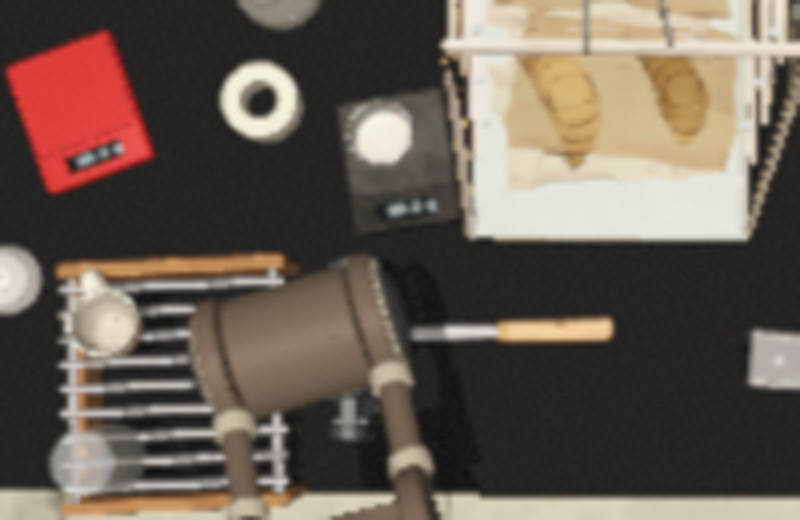

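View pics/s26.png

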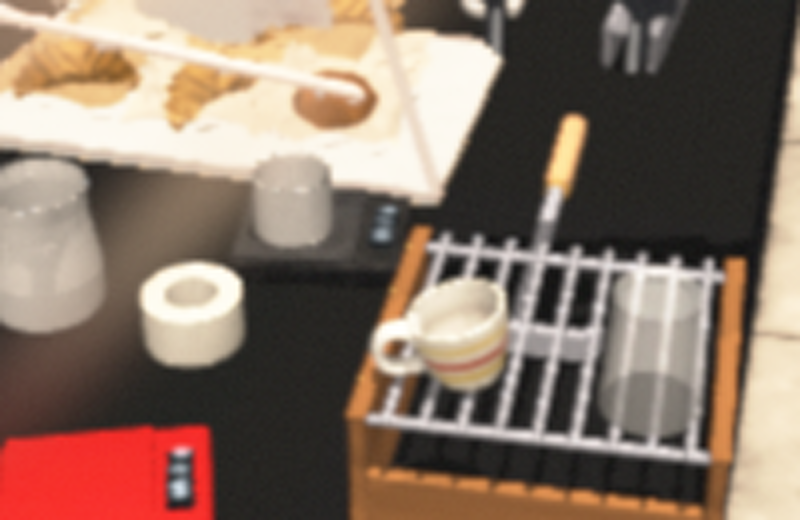

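Run:
```python
from h import *
d=get_image("top");c=cam(d)
u,v=120+378/4-.4,120+135/4-.4
print(ray(c,u,v,60),ray(c,214.7,152.85,60))
s=get_image("side");cs=cam(s)
print("side rim",ray(cs,130+293/4-.4,170+172/4-.4,70),"base",ray(cs,130+290/4-.4,170+(246-15)/4-.4,20))
im=cv2.resize(s["color"][200:240,180:240,::-1],None,fx=10,fy=10,interpolation=cv2.INTER_CUBIC)
for z in(20,70):
    for a in np.linspace(0,6.28,30):
        p=proj(cs,[673.5+29*np.cos(a),204+29*np.sin(a),z]);cv2.circle(im,tuple(int(k) for k in ((p-[180,200]+.5)*10)),2,(0,0,255),-1)
cv2.imwrite("pics/s27.png",im)
im=cv2.resize(d["color"][135:175,195:245,::-1],None,fx=10,fy=10,interpolation=cv2.INTER_CUBIC)
for z in(20,70):
    for a in np.linspace(0,6.28,30):
        p=proj(c,[673.5+29*np.cos(a),204+29*np.sin(a),z]);cv2.circle(im,tuple(int(k) for k in ((p-[195,135]+.5)*10)),2,(0,0,255),-1)
cv2.imwrite("pics/t27.png",im)
```

```text
[672.33167273 205.65418927  60.        ] [674.2105008  203.48675399  60.        ]
side rim [673.23708166 203.19106127  70.        ] base [676.49272186 206.82427795  20.        ]
```

View pics/t27.png

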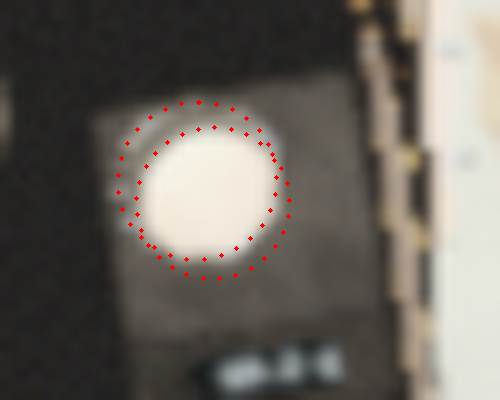

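View pics/s27.png

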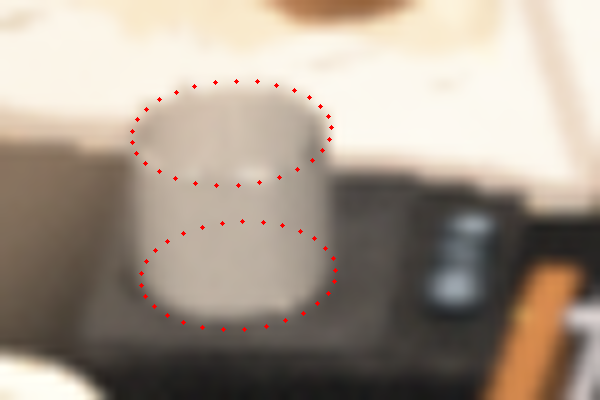

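The cup centre comes out at about (674, 204), with the plate centre at about (672, 194). That is an offset of roughly 4 mm and 10 mm in the scale's axes, inside the tolerance. Handing in.

Run:
```python
from bench import *
print(state()["t"],close_job())
```

```text
the job is handed in; nothing more can be done
21.75 None
```

The job is done and handed in at t = 21.75 s of 72. The hand-in gave no verdict.

- **Hook:** I drew it out of its holder by the neck, with the butt about 23 mm clear of the mouth. I laid it down, took it again by the wooden handle and hooked the cup from behind. I dragged the cup out to about 80 mm in front of the rack's mouth, upright and with the fingers off it. The hook now lies on the worktop.
- **Cup:** I set it on the nearer black scale, at about (674, 204) against a plate centre of about (672, 194). That is roughly 4 mm off in the scale's x and 10 mm in its y, inside the 22 and 26 mm limits. I aimed a little to +y on purpose to keep the wrist clear of the pastry case.
- **Last checks:** In the top and side pictures the cup stands upright on the plate, and the mug and glass look unmoved. The tamper was last fully in view just before the cup was set down, and looked unmoved then. The gripper is clear of everything.
- **Disagreements:** The plate centre from the top and side views differed by up to 4 mm in y. Outlining the finished cup at its estimated position matched both pictures to about 3 mm. The pastry case looked wider in the pictures (to about y = 120 mm) than stated (110 mm). I saw no sign of contact with it.
- **Largest force I read:** 8.4 N, when the cup touched down on the scale.

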